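Change the bottom cutter of a stacked tool on the setting stand

ROBOT

A 6-joint arm with a two-finger parallel gripper is mounted at the origin on a cart in front of the work surface, level with it; the furniture and walls round the work are solid. World frame = base frame: x ahead of the robot, y to its left, z up, the work surface at z = 0. Lengths are in m, angles in rad, forces in N, time in s.
With the tool pointing down it reaches from about 0.375 to 0.975 m from the base axis. Payload 3.8 kg.
Tool frame: the origin (TCP) lies midway between the tips of the shut fingers; the grasp point (between the pads) lies 19 mm behind it; z points along the fingers, y is the line along which they close (so a half turn about z gives the same grasp; the last joint's range is limited). The gripper opens to 85 mm and grips with 20 to 120 N. Pads are 22 mm wide; open, the fingers measure 114 mm over their backs; the gripper's body (76 mm by 85 mm) begins 54 mm behind the grasp point. The pads swing forward as they close: fully open they stand 13 mm farther back than shut.
Start: joints at [-1.383, 0.264, 1.604, -0, 1.274, -0.037], TCP at [0.15, -0.658, 0.201] pointing down, gripper open.
Joint ranges: [-2.63, 2.63], [-0.94, 2.18], [0.31, 2.57], [-1.31, 4.45], [0, 2.66], [-2.55, 2.55]. Speed limits (rad/s): [2.57, 2.57, 3.14, 3.14, 3.14, 3.14].

INTERFACE

Orientations are given as a rotation vector (axis times angle).
In Python, from workcell import bot, read_camera, camera_info, ticket gives the robot as it stands.
- The arm moves only by the tool servo_tool, never from a script. Its argument "targets" is a list of rows, each an object of numbers: "hand": the closure, from -1 (fully open) to 1 (shut); "x", "y", "z": the shift along the tool's x, y, z as a fraction of full scale; "roll": the turn about the tool's z as a fraction of full scale. In form: [{"hand": .., "x": .., "y": .., "z": .., "roll": ..}, ...]. A call has 1 to 10 rows; each row is the pose to reach, as a shift and turn from the pose commanded when the call began, along the tool's axes at that moment, turning the shorter way round; what a row does not reach only later rows make up. Full scale, the value 1, is 50 cm for a shift and 180 degrees for a turn. A row lasts 1/12 s, in which the tool goes at most 41.7 mm and 7.16 degrees, less where a joint would pass 70% of its speed; a pose out of reach is approached as far as the arm can. A call with a number of a shift or a turn outside -1 to 1 is refused whole. A call with a gripper value outside its range is refused whole. The fingers move at their own pace and stop on an object; "grip_force" is the grip in N (left out, the last holds). Time passes only in rows, so rows that repeat a pose let the fingers close. It gives the time, the measured TCP pose, the force, the opening and the grip force at its end, in the units of the state.
- bot.read_state(): the state, without advancing time (a new reading comes with each control period).
- read_camera(name): name is "scene" or "top" or "wrist"; returns the picture (384x512x3 uint8, red, green, blue); there is no depth.
- camera_info(name): a dict with "fx", "fy", "cx", "cy" (pixels), "eye" and "orientation" of the camera in the world; the wrist camera has in their place "T_tool_cam" (4x4, takes a point from camera to tool coordinates, whose origin is the TCP and whose axes are the flange's). Camera axes: x right, y down, z forward; pixel columns grow to the right and rows downward; lengths in m; the calibration is good to about 2 mm. A picture is of the moment at which its call begins: read the wrist's pose just before it. camera_info takes no time and is no camera call.
- ticket.finish_job(): hands the job in; it is judged then, once.
The state is a dict: "time": time; "q": joint angles; "joint_vel": joint speeds; "joint_torque": joint torques, N m; "tool_pos": TCP position; "tcp_rot": TCP orientation; "wrist_force": force on the tool from outside, world axes, zero at the start; "torque": the same for the moment, N m; "width": opening from 0.0 (shut) to 1.0 (fully open); "grip_force": force on a finger pad.
Only numpy, scipy, OpenCV 4.12 (cv2) and the standard library are available. Lean on these libraries where they do the work, as an engineer would, in place of code of your own. Each camera call takes 0.05 s, during which the arm holds its last target. There are 200 camera calls.

TASK

Change the tool set on the setting stand from rebating to grooving: take the two spacing collars off the arbor and lay them flat in the set-down tray, lift the straight cutter block off from under them and store it on the rack post that stands empty. Then put the grooving cutter (the toothed disc with a hub) onto the arbor and put both collars back on top of it in the order they had, the wide thick one first, everything dropped fully home; leave the chamfer cutter on its post.

Things in the scene. Friction and masses are not known exactly. Their poses are not given: they have to be found in the camera images.
- setting_stand: Fixed stand: dark round flange 90 mm across, 10 mm high, with an upright steel arbor 20 mm in diameter at its centre, cylindrical up to 70 mm above the bench, then a cone that narrows to 8 mm at 80 mm. Origin: centre of the underside, on the bench. Parts rest on the flange, 10 mm up, or on one another. At the start, from below: straight cutter, thick collar, thin collar.
- straight_cutter: Loose alloy cutter block: a plain drum 60 mm in diameter, 30 mm high, open bore 24 mm. Two knives stand 2.7 mm proud of the rim at its own +x and -x (65.5 mm across them), so grip it along its own y (60 mm). 0.23 kg nominal. Origin: centre of the underside, z up. At the start at the bottom of the arbor, under the collars, turned anyhow.
- thick_collar: Loose bright steel spacing collar: a ring 48 mm in outer diameter, bore 24 mm, 18 mm high, 0.18 kg nominal. Origin: centre of the underside, z up. At the start on top of the straight cutter.
- thin_collar: Loose dark steel spacing collar: a ring 36 mm in outer diameter, bore 24 mm, 14 mm high, 0.065 kg nominal. Origin: centre of the underside, z up. At the start at the top of the stack, on the thick collar; the nose of the arbor shows through it.
- grooving_cutter: Loose cutter on one of the rack's posts: a dark steel disc with four big teeth, 67 mm across and 84 mm over the teeth and 8 mm thick, below; a bright alloy hub 44 mm in diameter above it, from 8 to 28 mm; open bore of 24 mm right through; grip it by the hub. 0.20 kg nominal. Origin: centre of the underside, z up.
- chamfer_cutter: Loose alloy cutter on another post of the rack, not needed for this job: a drum 60 mm in diameter whose upper half slopes inward as a cone, 28 mm high. Origin: centre of the underside.
- free_post: The rack post that stands empty at the start: a dark wooden pad 70 mm across, 6 mm high, with an upright pin 20 mm in diameter that ends in a cone 42 mm above the origin. Origin: centre of the pad's underside, on top of the rack board, 12 mm above the bench. A stored cutter rests on the pad, its underside 18 mm above the bench. Its y axis runs along the row of posts, its x axis across.
- cutter_rack: Fixed plywood board, 105 mm along its own x, 312 mm along its own y, 12 mm thick, with three equal posts 100 mm apart in a row along y, the middle one at its centre; which of the three is free varies, and so do its place, its turn and its side (left or right of the stand). Origin: centre of the underside, on the bench.
- set_down_tray: Fixed shallow tray, 150 mm along its own x and 220 mm along its own y, with a grey lining whose surface is 4 mm above the origin and a rim 4 mm wide and 11 mm high. Origin: centre of the underside, on the bench. It lies on the other side of the stand from the rack.
There are look-alikes about, which are no part of the job. Leave any blue, green or yellow look-alike of the grooving_cutter alone.

How it is judged:
On the way, in this order (a step that is already met when the one before it is completed fails the run):
1. both collars lie flat in the set-down tray (x of thick_collar in the frame of set_down_tray between -0.06 and 0.06 m and y of thick_collar in the frame of set_down_tray between -0.095 and 0.095 m and z of thick_collar in the frame of set_down_tray between 0.001 and 0.008 m and angle between each of thick_collar, thin_collar's own z axis and vertical below 0.08 rad and x of thin_collar in the frame of set_down_tray between -0.06 and 0.06 m and y of thin_collar in the frame of set_down_tray between -0.095 and 0.095 m and z of thin_collar in the frame of set_down_tray between 0.001 and 0.008 m), for 0.2 s.
2. the straight cutter is seated on the free post of the rack (horizontal distance between straight_cutter and free_post below 0.006 m and z of straight_cutter in the frame of free_post between 0.003 and 0.009 m and angle between straight_cutter's own z axis and vertical below 0.08 rad), for 0.2 s.
3. the grooving cutter is seated at the bottom of the arbor (horizontal distance between grooving_cutter and setting_stand below 0.006 m and z of grooving_cutter in the frame of setting_stand between 0.007 and 0.013 m and angle between grooving_cutter's own z axis and vertical below 0.08 rad), for 0.2 s.
4. the thick collar is seated on the grooving cutter (horizontal distance between thick_collar and setting_stand below 0.006 m and z of thick_collar in the frame of setting_stand between 0.035 and 0.041 m and angle between thick_collar's own z axis and vertical below 0.08 rad), for 0.2 s.
At the end, for the whole second after the job is handed in: Straight cutter on the post that was free; on the arbor, from below: grooving cutter, thick collar, thin collar. Each within 6 mm of the axis and 3 mm of its resting height, level within 0.08 rad, released, at rest. Chamfer cutter within 15 mm of its start (all of step 2 and all of step 3 and all of step 4 and horizontal distance between thin_collar and setting_stand below 0.006 m and z of thin_collar in the frame of setting_stand between 0.053 and 0.059 m and angle between thin_collar's own z axis and vertical below 0.08 rad and linear speed of each of straight_cutter, grooving_cutter, thick_collar, thin_collar below 0.02 m/s and contact force between the fingers and straight_cutter below 0.2 N and contact force between the fingers and grooving_cutter below 0.2 N and contact force between the fingers and thick_collar below 0.2 N and contact force between the fingers and thin_collar below 0.2 N and distance of chamfer_cutter from where it was at the start of the episode below 0.015 m); the robot touches nothing.
It fails at once if the chamfer cutter is taken or knocked from its post (distance of chamfer_cutter from where it was at the start of the episode above 0.02 m).
It also fails if it takes over 125 s, if anything falls off the work surface, if the arm or the gripper's body presses on something with over 40 N, if the wrist force passes 120 N, or if a joint passes its speed limit or range.

## Working session

There is one attempt and no reset: what is moved stays moved. The work goes in short steps, Python scripts to look and compute and a tool call to move; the robot and the scene stay as the last step left them, time stands still between calls to the robot, and variables do not carry over. Pictures are saved under pics/ and viewed, at most 14 in all, crops included, and the job is handed in when it is done.

Besides the shell and the picture viewer there is one more tool, called after "Request:" as name(argument=value, ...), one argument or row to a line, values as JSON. servo_tool: Moves the arm, as the interface text tells. Its arguments: {"type":"object","properties":{"targets":{"type":"array"},"grip_force":{"type":"number"}},"required":["targets"]}

```bash
ls; mkdir -p pics
python3 - <<'E'
from workcell import bot, read_camera, camera_info
import cv2
for n in("top","scene"):
    cv2.imwrite(f"pics/{n}0.png",read_camera(n)[:,:,::-1])
    print(n,camera_info(n))
print(camera_info("wrist"));print(bot.read_state())
E
```

```text
pics
top {'fx': 369.82107702308065, 'fy': 369.82107702308065, 'cx': 251.74101866149311, 'cy': 191.03058753649978, 'eye': array([0.37070104, 0.00362475, 0.99355056]), 'orientation': array([-2.15078871,  2.14159685, -0.16097429])}
scene {'fx': 390.1197584862759, 'fy': 390.1197584862759, 'cx': 257.6387359304574, 'cy': 188.1416012071787, 'eye': array([-0.30668211,  0.62393621,  0.57748275]), 'orientation': array([-1.03303981,  2.08861463, -1.30856282])}
{'fx': 329.981713488012, 'fy': 329.981713488012, 'cx': 261.4808982978785, 'cy': 196.3680836637153, 'T_tool_cam': array([[ 6.21237228e-04, -9.62975293e-01, -2.69588945e-01,
         6.89440381e-02],
       [ 9.99999763e-01,  6.78584701e-04, -1.19527235e-04,
        -1.70853697e-03],
       [ 2.98040707e-04, -2.69588806e-01,  9.62975486e-01,
        -1.73392117e-01],
       [ 0.00000000e+00,  0.00000000e+00,  0.00000000e+00,
         1.00000000e+00]])}
{'time': 0.1, 'q': array([-1.38288576e+00,  2.64699121e-01,  1.60525372e+00,  5.78054441e-06,
        1.27369758e+00, -3.69038407e-02]), 'joint_vel': array([-4.96737872e-05,  9.85390281e-05, -2.44401870e-03, -5.10314809e-04,
        5.85255929e-04,  3.82227945e-04]), 'joint_torque': array([ 1.37360198e-04, -5.16707754e+01, -3.68588734e+01, -4.13576595e-05,
        6.27800226e-03, -2.16228460e-05]), 'tool_pos': array([ 0.15033624, -0.65729853,  0.20016343]), 'tcp_rot': array([-3.11972685e+00, -3.52161589e-01,  2.35012562e-04]), 'wrist_force': array([-0.65679936,  0.61288558,  0.17818496]), 'torque': array([-0.05958387,  0.06695861,  0.00066622]), 'grip_force': 0.0, 'width': 0.9998424675514211}
```

View pics/top0.png

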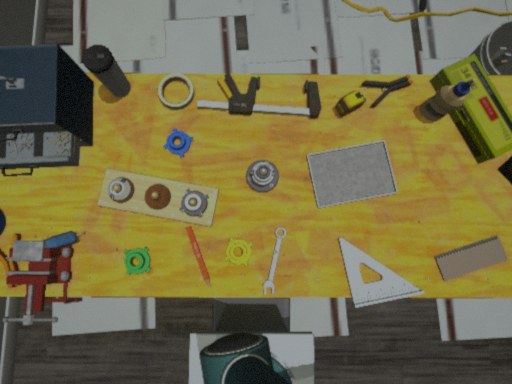

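View pics/scene0.png

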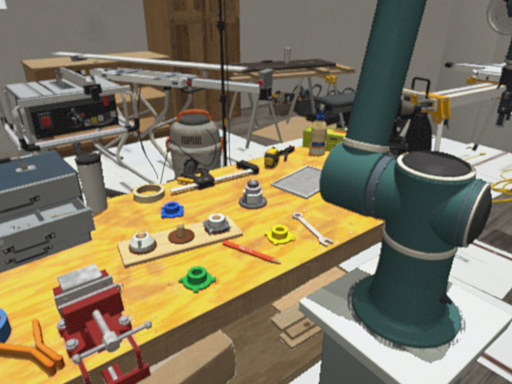

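Top view: stack at (262,176), tray centre ≈(352,174), rack centre ≈(157,197) with the empty middle post, grooving cutter at (194,203), chamfer cutter at (120,189). I'll take an enlarged crop to refine those positions.

```bash
cat > h.py <<'E'
import numpy as np, cv2
from scipy.spatial.transform import Rotation as R
from workcell import bot, read_camera, camera_info
def pose(name):
    c=camera_info(name)
    if name!="wrist": return c,R.from_rotvec(c["orientation"]).as_matrix(),np.array(c["eye"])
    s=bot.read_state(); Rt=R.from_rotvec(s["tcp_rot"]).as_matrix(); T=c["T_tool_cam"]
    return c,Rt@T[:3,:3],Rt@T[:3,3]+s["tool_pos"]
def px2w(P,u,v,z):
    c,Rm,e=P; d=Rm@np.array([(u-c["cx"])/c["fx"],(v-c["cy"])/c["fy"],1]); return e+d*(z-e[2])/d[2]
def w2px(P,p):
    c,Rm,e=P; q=Rm.T@(np.array(p)-e); return np.array([c["fx"]*q[0]/q[2]+c["cx"],c["fy"]*q[1]/q[2]+c["cy"]])
def circ(P,x,y,z,r,n=60):
    return np.array([w2px(P,[x+r*np.cos(a),y+r*np.sin(a),z]) for a in np.linspace(0,2*np.pi,n)])
def overlay(img,P,circs,name,s=1,org=(0,0)):
    """circs: list of (x,y,z,r,colorBGR); img RGB"""
    im=cv2.resize(img[:,:,::-1],None,fx=s,fy=s,interpolation=cv2.INTER_CUBIC)
    for x,y,z,r,c in circs:
        cv2.polylines(im,[np.round((circ(P,x,y,z,r)+.5)*s).astype(int)],True,c,1)
    return cv2.imwrite(name,im[org[1]:org[1]+600,org[0]:org[0]+800])
def rel(dx,dy):
    """world shift -> tool xy fraction; yaw info"""
    s=bot.read_state(); Rt=R.from_rotvec(s["tcp_rot"]).as_matrix()
    return Rt.T@np.array([dx,dy,0])/.5
E
python3 - <<'E'
from h import *
P=pose("top")
for n,u,v,z in [("stand",262,173,.08),("rackc",157,197,.02),("groov",194,203,.046),("chamf",120,189,.046),("tray",352,174,.01),
 ("t1",307,153,.011),("t2",386,141,.011),("t3",396,193,.011),("t4",318,207,.011),("r1",107,170,.012),("r2",217,188,.012),("r3",210,224,.012),("r4",98,205,.012)]:
    print(n,px2w(P,u,v,z).round(4))
im=read_camera("top")
cv2.imwrite("pics/c1.png",cv2.resize(im[130:240,90:410,::-1],None,fx=2.5,fy=2.5,interpolation=cv2.INTER_CUBIC))
E
```

```text
stand [ 0.5521 -0.0241  0.08  ]
rackc [0.4978 0.2526 0.02  ]
groov [0.4793 0.1501 0.046 ]
chamf [0.5149 0.3426 0.046 ]
tray [ 0.5643 -0.2701  0.01  ]
t1 [ 0.6219 -0.149   0.011 ]
t2 [ 0.6568 -0.3665  0.011 ]
t3 [ 0.5127 -0.3863  0.011 ]
t4 [ 0.474  -0.1757  0.011 ]
r1 [0.5719 0.3928 0.012 ]
r2 [0.524  0.0947 0.012 ]
r3 [0.4274 0.1115 0.012 ]
r4 [0.4767 0.4109 0.012 ]
```

View pics/c1.png

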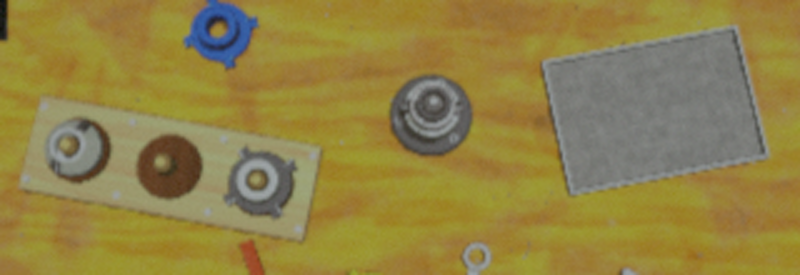

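Request:
servo_tool(
  targets=[
    {"hand": -1, "x": 0.53, "y": -0.53, "z": 0, "roll": -0.38},
    {"hand": -1, "x": 0.53, "y": -0.53, "z": 0, "roll": -0.38},
    {"hand": -1, "x": 0.53, "y": -0.53, "z": 0, "roll": -0.38},
    {"hand": -1, "x": 0.53, "y": -0.53, "z": 0, "roll": -0.38},
    {"hand": -1, "x": 0.53, "y": -0.53, "z": 0, "roll": -0.38},
    {"hand": -1, "x": 0.53, "y": -0.53, "z": 0, "roll": -0.38},
    {"hand": -1, "x": 0.53, "y": -0.53, "z": 0, "roll": -0.38},
    {"hand": -1, "x": 0.53, "y": -0.53, "z": 0, "roll": -0.38},
    {"hand": -1, "x": 0.53, "y": -0.53, "z": 0, "roll": -0.38},
    {"hand": -1, "x": 0.53, "y": -0.53, "z": 0, "roll": -0.38},
  ],
)

```text
time: 0.98
tool_pos: [0.3526, -0.3345, 0.2011]
tcp_rot: [-2.371, -2.058, -0.006]
wrist_force: [-1.3, -0.8, -0.3]
width: 0.998
grip_force: 0.0
```

Run:
```python
from h import *
s=bot.read_state();print(s["time"],s["q"].round(3),s["tool_pos"].round(4),R.from_rotvec(s["tcp_rot"]).as_matrix().round(3).tolist())
print(rel(.552-s["tool_pos"][0],-.025-s["tool_pos"][1]))
```

```text
0.9833 [-0.813 -0.098  1.995  0.004  1.246 -0.673] [ 0.3526 -0.3345  0.2011] [[0.14, 0.99, 0.002], [0.99, -0.14, 0.004], [0.004, 0.001, -1.0]]
[0.66883906 0.30799092 0.00285091]
```

Request:
servo_tool(
  targets=[
    {"hand": -1, "x": 0.67, "y": 0.31, "z": 0, "roll": 0},
    {"hand": -1, "x": 0.67, "y": 0.31, "z": 0, "roll": 0},
    {"hand": -1, "x": 0.67, "y": 0.31, "z": 0, "roll": 0},
    {"hand": -1, "x": 0.67, "y": 0.31, "z": 0, "roll": 0},
    {"hand": -1, "x": 0.67, "y": 0.31, "z": 0, "roll": 0},
    {"hand": -1, "x": 0.67, "y": 0.31, "z": 0, "roll": 0},
    {"hand": -1, "x": 0.67, "y": 0.31, "z": 0, "roll": 0},
    {"hand": -1, "x": 0.67, "y": 0.31, "z": 0, "roll": 0},
    {"hand": -1, "x": 0.67, "y": 0.31, "z": 0, "roll": 0},
    {"hand": -1, "x": 0.67, "y": 0.31, "z": 0, "roll": 0},
  ],
)

```text
time: 1.82
tool_pos: [0.5565, -0.0276, 0.2012]
tcp_rot: [-2.378, -2.051, -0.005]
wrist_force: [0.2, -0.3, 1.0]
width: 0.999
grip_force: 0.0
```

Run:
```python
from h import *
s=bot.read_state();print(s["time"],s["q"].round(3),s["tool_pos"].round(4))
P=pose("wrist"); im=read_camera("wrist"); np.savez("w1.npz",im=im,R=P[1],e=P[2])
x,y=.552,-.025
overlay(im,P,[(x,y,.01,.045,(0,0,255)),(x,y,.04,.030,(0,255,0)),(x,y,.058,.024,(255,0,0)),(x,y,.072,.018,(255,0,255)),(x,y,.08,.004,(0,255,255))],"pics/w1.png",1.5)
```

```text
1.8167 [-0.096  0.041  1.86   0.003  1.24   0.05 ] [ 0.5565 -0.0276  0.2012]
```

View pics/w1.png

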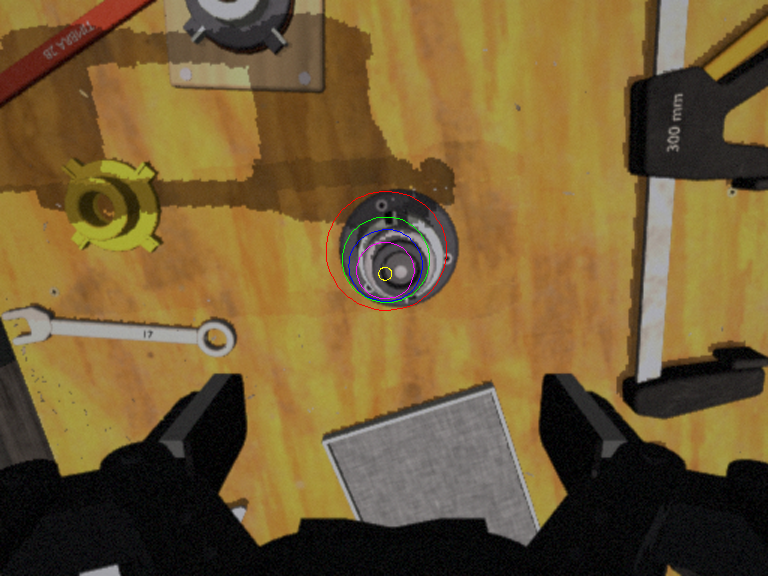

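Overlay shows the prior estimate is off: the nose is at (400,271) and the flange centre at (399,247) in the 1.5× picture, about 10 mm farther in world x. Refining.

Run:
```python
from h import *
P=pose("wrist");s=bot.read_state();print(s["time"],s["tool_pos"].round(4))
d=np.load("w1.npz");P0=(P[0],d["R"],d["e"]);print(P[2]-P0[2])
for u,v,z in[(400,271,.08),(399,248,.01)]: print(px2w(P,u/1.5-.5,v/1.5-.5,z).round(4))
im=d["im"]
x,y=.563,-.026
im2=im[100:240,190:340]; 
P2=(dict(P[0],cx=P[0]["cx"]-190,cy=P[0]["cy"]-100),P0[1],P0[2])
overlay(im2,P2,[(x,y,.01,.045,(0,0,255)),(x,y,.058,.024,(255,0,0)),(x,y,.072,.018,(255,0,255)),(x,y,.08,.004,(0,255,255))],"pics/w1b.png",4)
```

```text
1.8667 [ 0.5548 -0.0301  0.2009]
[-0.00130196 -0.0020808  -0.00043043]
[ 0.5595 -0.0275  0.08  ]
[ 0.56  -0.026  0.01 ]
```

View pics/w1b.png

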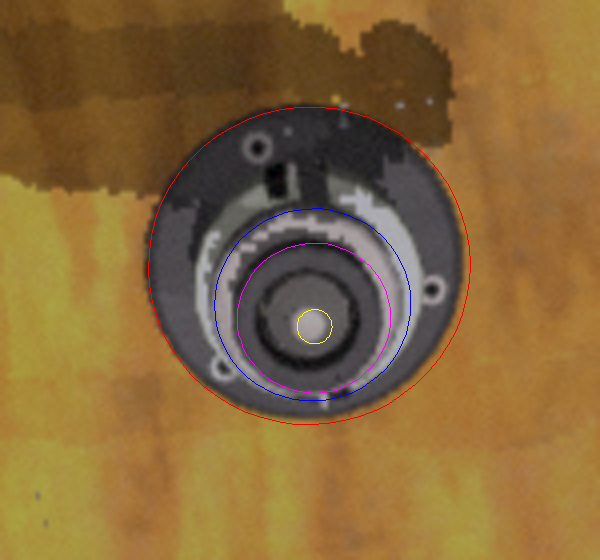

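Request:
servo_tool(
  targets=[
    {"hand": -1, "x": 0, "y": 0.018, "z": 0.02, "roll": 0},
    {"hand": -1, "x": 0, "y": 0.018, "z": 0.02, "roll": 0},
    {"hand": -1, "x": 0, "y": 0.018, "z": 0.02, "roll": 0},
    {"hand": -1, "x": 0, "y": 0.018, "z": 0.02, "roll": 0},
    {"hand": -1, "x": 0, "y": 0.018, "z": 0.02, "roll": 0},
  ],
)

```text
time: 2.28
tool_pos: [0.5622, -0.0354, 0.1914]
tcp_rot: [-2.386, -2.044, 0.0]
wrist_force: [-0.9, -0.7, 0.5]
width: 1.001
grip_force: 0.0
```

```bash
cat >> h.py <<'E'
def fit(im,P,circs,x0,y0,rng=.01,step=.0005):
    """best common axis (x,y) for circles (z,r): max mean radial gradient"""
    g=cv2.GaussianBlur(im,(0,0),1).astype(np.float32)
    gx=np.stack([cv2.Sobel(g[:,:,k],cv2.CV_32F,1,0) for k in range(3)]);gy=np.stack([cv2.Sobel(g[:,:,k],cv2.CV_32F,0,1) for k in range(3)])
    best=(-1,)
    for x in np.arange(x0-rng,x0+rng+1e-9,step):
        for y in np.arange(y0-rng,y0+rng+1e-9,step):
            t=0
            for z,r in circs:
                c=circ(P,x,y,z,r,73)[:-1]; n=c-c.mean(0); n/=np.linalg.norm(n,axis=1)[:,None]
                i=np.round(c).astype(int); ok=(i[:,0]>=0)&(i[:,0]<512)&(i[:,1]>=0)&(i[:,1]<384); i=i[ok];n=n[ok]
                t+=np.minimum(np.abs(gx[:,i[:,1],i[:,0]]*n[:,0]+gy[:,i[:,1],i[:,0]]*n[:,1]).max(0),150).mean()
            if t>best[0]: best=(t,x,y)
    return np.round(best,4)
def go(x,y):
    s=bot.read_state(); print("t",s["time"],"pos",s["tool_pos"].round(4),"q",s["q"].round(2),"yaw x",np.degrees(np.arctan2(*R.from_rotvec(s["tcp_rot"]).as_matrix()[[1,0],0])).round(2),"F",s["wrist_force"].round(1))
    print("tool xy frac",rel(x-s["tool_pos"][0],y-s["tool_pos"][1])[:2].round(4))
E
python3 - <<'E'
from h import *
P=pose("wrist"); im=read_camera("wrist")
for c in ([(.01,.045)],[(.058,.024)],[(.072,.018)],[(.072,.018),(.01,.045)]): r=fit(im,P,c,.562,-.027);print(r)
T=pose("top");it=read_camera("top")
print("top",fit(it,T,[(.01,.045)],.562,-.027,.014))
go(r[1],r[2])
for n,x,y in(("rackc",.5,.2525),): print(n,fit(it,T,[(.018,.035)],x,y,.012))
print("gr",fit(it,T,[(.046,.022)],.484,.153,.012), "ch",fit(it,T,[(.012,.03)],.516,.351,.012))
E
```

```text
[ 1.410451e+02  5.620000e-01 -2.550000e-02]
[ 1.015109e+02  5.605000e-01 -3.300000e-02]
[ 1.288297e+02  5.620000e-01 -2.500000e-02]
[ 2.687387e+02  5.620000e-01 -2.500000e-02]
top [ 1.056623e+02  5.605000e-01 -2.850000e-02]
t 2.3833 pos [ 0.5624 -0.0351  0.1917] q [-0.11  0.06  1.86 -0.    1.22  0.05] yaw x 81.2 F [-0.6  0.5 -0.8]
tool xy frac [ 0.0199 -0.004 ]
rackc [150.      0.499   0.25 ]
gr [149.3754   0.4835   0.1535] ch [123.2085   0.5115   0.3505]
```

Request:
servo_tool(
  targets=[
    {"hand": -1, "x": 0.019, "y": -0.004, "z": 0.1, "roll": 0},
    {"hand": -1, "x": 0.019, "y": -0.004, "z": 0.16, "roll": 0},
    {"hand": -1, "x": 0.019, "y": -0.004, "z": 0.2, "roll": 0},
    {"hand": -1, "x": 0.019, "y": -0.004, "z": 0.24, "roll": 0},
    {"hand": -1, "x": 0.019, "y": -0.004, "z": 0.267, "roll": 0},
    {"hand": -1, "x": 0.019, "y": -0.004, "z": 0.267, "roll": 0},
    {"hand": -1, "x": 0.019, "y": -0.004, "z": 0.267, "roll": 0},
    {"hand": -1, "x": 0.019, "y": -0.004, "z": 0.267, "roll": 0},
  ],
)

```text
time: 3.05
tool_pos: [0.5631, -0.0249, 0.0592]
tcp_rot: [2.383, 2.045, 0.002]
wrist_force: [0.6, -0.1, 0.3]
width: 1.001
grip_force: 0.0
```

Run:
```python
from h import *
P=pose("wrist"); im=read_camera("wrist")
r=fit(im,P,[(.072,.018)],.562,-.026,.006);print(r,fit(im,P,[(.01,.045)],.562,-.026,.006))
go(.562,-.0255)
x,y=.562,-.0255
overlay(im,P,[(x,y,.01,.045,(0,0,255)),(x,y,.058,.024,(255,0,0)),(x,y,.072,.018,(255,0,255)),(x,y,.08,.004,(0,255,255))],"pics/w2.png",1.5)
```

```text
[ 1.112543e+02  5.615000e-01 -2.500000e-02] [ 1.272395e+02  5.615000e-01 -2.500000e-02]
t 3.1 pos [ 0.5635 -0.0249  0.0596] q [-0.09  0.18  1.98 -0.    0.97  0.06] yaw x 81.26 F [-0.1 -1.  -0.2]
tool xy frac [-0.0016 -0.0028]
```

View pics/w2.png

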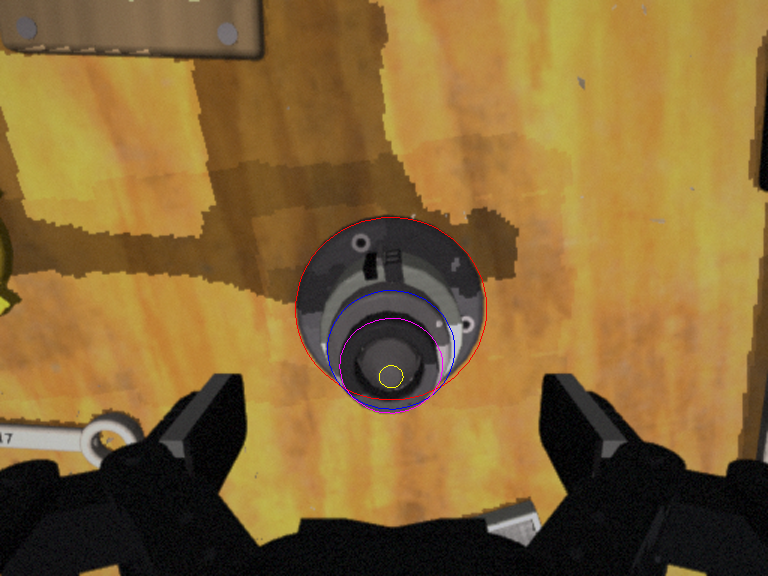

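Overlay fits: axis at (0.5615, −0.025). The knife of the cutter shows at (383,262), nearly along the tool x. Now grip the thin collar and lift it.

Request:
servo_tool(
  targets=[
    {"hand": -1, "x": -0.001, "y": -0.004, "z": 0.003, "roll": 0},
    {"hand": 1, "x": -0.001, "y": -0.004, "z": 0.003, "roll": 0},
    {"hand": 1, "x": -0.001, "y": -0.004, "z": 0.003, "roll": 0},
    {"hand": 1, "x": -0.001, "y": -0.004, "z": 0.003, "roll": 0},
    {"hand": 1, "x": -0.001, "y": -0.004, "z": 0.003, "roll": 0},
    {"hand": 1, "x": -0.001, "y": -0.004, "z": 0.003, "roll": 0},
    {"hand": 1, "x": -0.001, "y": -0.004, "z": 0.003, "roll": 0},
    {"hand": 1, "x": -0.001, "y": -0.004, "z": 0.003, "roll": 0},
  ],
  grip_force=40,
)

```text
time: 3.77
tool_pos: [0.56, -0.0248, 0.0564]
tcp_rot: [-2.384, -2.046, 0.0]
wrist_force: [-0.1, 0.8, 0.1]
width: 0.011
grip_force: 0.0
```

Request:
servo_tool(
  targets=[
    {"hand": 1, "x": 0, "y": 0, "z": 0, "roll": 0},
    {"hand": 1, "x": 0, "y": 0, "z": -0.02, "roll": 0},
    {"hand": 1, "x": 0, "y": 0, "z": -0.04, "roll": 0},
    {"hand": 1, "x": 0, "y": 0, "z": -0.08, "roll": 0},
    {"hand": 1, "x": 0, "y": 0, "z": -0.12, "roll": 0},
    {"hand": 1, "x": 0, "y": 0, "z": -0.12, "roll": 0},
    {"hand": 1, "x": 0, "y": 0, "z": -0.12, "roll": 0},
  ],
)

```text
time: 4.35
tool_pos: [0.5621, -0.025, 0.1192]
tcp_rot: [2.381, 2.044, 0.006]
wrist_force: [-0.6, 0.1, -0.3]
width: 0.001
grip_force: 0.0
```

Run:
```python
from h import *
go(.574,-.311);s=bot.read_state();print(s["width"],s["grip_force"])
```

```text
t 4.35 pos [ 0.5621 -0.025   0.1192] q [-0.09  0.12  1.94  0.    1.08  0.06] yaw x 81.28 F [-0.6  0.1 -0.3]
tool xy frac [-0.5617  0.1103]
0.0007548669709754675 0.0
```

The fingers shut on nothing; I'll look.

Run:
```python
from h import *
P=pose("wrist"); im=read_camera("wrist");s=bot.read_state()
x,y=.5615,-.025
print(s["tool_pos"],w2px(P,s["tool_pos"])*1.5, fit(im,P,[(.01,.045)],.562,-.026,.01))
overlay(im,P,[(x,y,.01,.045,(0,0,255)),(x,y,.058,.024,(255,0,0)),(x,y,.072,.018,(255,0,255)),(*s["tool_pos"],.004,(0,255,255))],"pics/w3.png",1.5)
```

```text
[ 0.56074005 -0.02491999  0.11754091] [388.92028815 348.75747026] [ 1.448245e+02  5.620000e-01 -2.500000e-02]
```

View pics/w3.png

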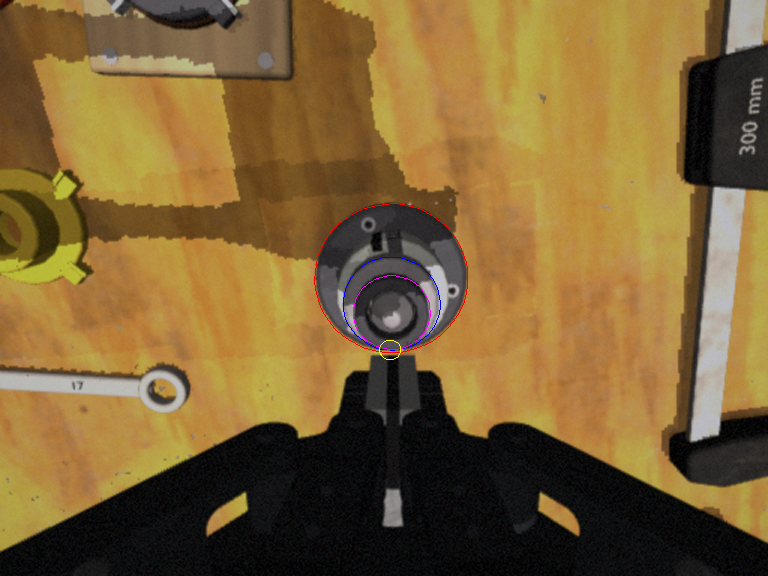

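The picture shows the collar untouched, and the shut pads' tip face at rows 355–410. That back-projects to about 30 mm behind the reported TCP, so at z=0.056 the tips closed above the nose. I'll treat the tips as at tool z + 0.029 and go lower.

Request:
servo_tool(
  targets=[
    {"hand": -1, "x": 0, "y": 0, "z": 0, "roll": 0},
    {"hand": -1, "x": 0, "y": 0, "z": 0, "roll": 0},
    {"hand": -1, "x": 0, "y": 0, "z": 0, "roll": 0},
    {"hand": -1, "x": 0, "y": 0, "z": 0.06, "roll": 0},
    {"hand": -1, "x": 0, "y": 0, "z": 0.12, "roll": 0},
    {"hand": -1, "x": 0, "y": 0, "z": 0.15, "roll": 0},
    {"hand": -1, "x": 0, "y": 0, "z": 0.17, "roll": 0},
    {"hand": -1, "x": 0, "y": 0, "z": 0.17, "roll": 0},
    {"hand": -1, "x": 0, "y": 0, "z": 0.17, "roll": 0},
  ],
)

```text
time: 5.15
tool_pos: [0.5597, -0.0248, 0.0309]
tcp_rot: [-2.383, -2.046, 0.001]
wrist_force: [0.3, 0.7, -0.4]
width: 1.001
grip_force: 0.0
```

Request:
servo_tool(
  targets=[
    {"hand": 1, "x": 0, "y": 0, "z": 0, "roll": 0},
    {"hand": 1, "x": 0, "y": 0, "z": 0, "roll": 0},
    {"hand": 1, "x": 0, "y": 0, "z": 0, "roll": 0},
    {"hand": 1, "x": 0, "y": 0, "z": 0, "roll": 0},
    {"hand": 1, "x": 0, "y": 0, "z": 0, "roll": 0},
    {"hand": 1, "x": 0, "y": 0, "z": 0, "roll": 0},
    {"hand": 1, "x": 0, "y": 0, "z": 0, "roll": 0},
  ],
)

```text
time: 5.73
tool_pos: [0.561, -0.0249, 0.0328]
tcp_rot: [2.383, 2.045, 0.002]
wrist_force: [-1.5, 0.1, 5.4]
width: 0.387
grip_force: 39.3
```

Run:
```python
from h import *
go(.5615,-.025);s=bot.read_state();print(s["width"],s["grip_force"])
im=read_camera("wrist");cv2.imwrite("pics/w4.png",im[:,:,::-1])
```

```text
t 5.7333 pos [ 0.561  -0.0249  0.0328] q [-0.09  0.21  2.    0.    0.92  0.06] yaw x 81.28 F [-1.5  0.1  5.4]
tool xy frac [-0.      0.0011]
0.3873493359021022 39.31208733469248
```

View pics/w4.png

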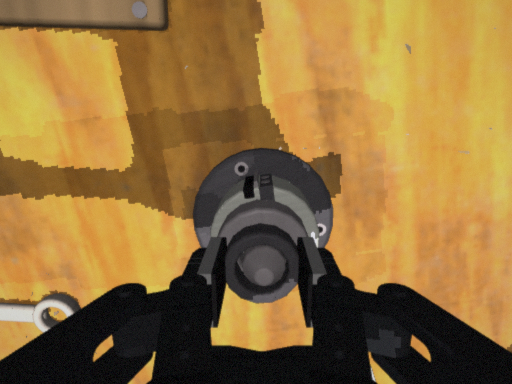

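Width 0.387 with 39 N grip, the thin collar sits between the pads. The slight 5 N upward push suggests the tips just touch the thick collar, so tips ≈ tool z + 0.025. Lift.

Request:
servo_tool(
  targets=[
    {"hand": 1, "x": 0, "y": 0, "z": -0.02, "roll": 0},
    {"hand": 1, "x": 0, "y": 0, "z": -0.05, "roll": 0},
    {"hand": 1, "x": 0, "y": 0, "z": -0.08, "roll": 0},
    {"hand": 1, "x": 0, "y": 0, "z": -0.14, "roll": 0},
    {"hand": 1, "x": 0, "y": 0, "z": -0.14, "roll": 0},
    {"hand": 1, "x": 0, "y": 0, "z": -0.14, "roll": 0},
  ],
)

```text
time: 6.28
tool_pos: [0.562, -0.025, 0.1041]
tcp_rot: [2.381, 2.044, 0.005]
wrist_force: [0.5, 0.8, -0.9]
width: 0.382
grip_force: 40.5
```

Run:
```python
from h import *
go(.574,-.311);s=bot.read_state();print(s["width"],s["grip_force"])
```

```text
t 6.2833 pos [ 0.562  -0.025   0.1041] q [-0.09  0.13  1.95 -0.    1.06  0.06] yaw x 81.28 F [ 0.5  0.8 -0.9]
tool xy frac [-0.5617  0.1105]
0.3817349029748584 40.52337538450956
```

Request:
servo_tool(
  targets=[
    {"hand": 1, "x": -0.56, "y": 0.11, "z": 0, "roll": 0},
    {"hand": 1, "x": -0.56, "y": 0.11, "z": 0, "roll": 0},
    {"hand": 1, "x": -0.56, "y": 0.11, "z": 0, "roll": 0},
    {"hand": 1, "x": -0.56, "y": 0.11, "z": 0, "roll": 0},
    {"hand": 1, "x": -0.56, "y": 0.11, "z": 0, "roll": 0},
    {"hand": 1, "x": -0.56, "y": 0.11, "z": 0, "roll": 0},
    {"hand": 1, "x": -0.56, "y": 0.11, "z": 0, "roll": 0},
    {"hand": 1, "x": -0.56, "y": 0.11, "z": 0, "roll": 0},
    {"hand": 1, "x": -0.56, "y": 0.11, "z": 0.06, "roll": 0},
    {"hand": 1, "x": -0.56, "y": 0.11, "z": 0.12, "roll": 0},
  ],
)

```text
time: 7.12
tool_pos: [0.5731, -0.3117, 0.0421]
tcp_rot: [2.383, 2.041, 0.002]
wrist_force: [-0.0, 0.4, -2.1]
width: 0.382
grip_force: 40.5
```

Request:
servo_tool(
  targets=[
    {"hand": 1, "x": 0, "y": 0, "z": 0.05, "roll": 0},
    {"hand": 1, "x": 0, "y": 0, "z": 0.1, "roll": 0},
    {"hand": 1, "x": 0, "y": 0, "z": 0.12, "roll": 0},
    {"hand": 1, "x": 0, "y": 0, "z": 0.12, "roll": 0},
    {"hand": 1, "x": 0, "y": 0, "z": 0.12, "roll": 0},
    {"hand": 1, "x": 0, "y": 0, "z": 0.127, "roll": 0},
    {"hand": 1, "x": 0, "y": 0, "z": 0.127, "roll": 0},
  ],
)

```text
time: 7.7
tool_pos: [0.5723, -0.3099, -0.022]
tcp_rot: [2.383, 2.046, 0.0]
wrist_force: [0.4, 0.3, -1.2]
width: 0.379
grip_force: 43.5
```

Run:
```python
from h import *
go(.574,-.311);s=bot.read_state();print(s["width"],s["grip_force"])
```

```text
t 7.7 pos [ 0.5723 -0.3099 -0.022 ] q [-0.53  0.43  1.83  0.    0.88 -0.38] yaw x 81.29 F [ 0.4  0.3 -1.2]
tool xy frac [-0.0017  0.0038]
0.37892227243524906 43.53104833513498
```

Request:
servo_tool(
  targets=[
    {"hand": 1, "x": 0, "y": 0, "z": 0.004, "roll": 0},
    {"hand": 1, "x": 0, "y": 0, "z": 0.004, "roll": 0},
    {"hand": 1, "x": 0, "y": 0, "z": 0.004, "roll": 0},
  ],
)

```text
time: 7.95
tool_pos: [0.5723, -0.3099, -0.0222]
tcp_rot: [2.384, 2.046, 0.0]
wrist_force: [-3.2, 1.4, 9.7]
width: 0.377
grip_force: 44.4
```

Contact (9.7 N). Release and rise.

Request:
servo_tool(
  targets=[
    {"hand": -1, "x": 0, "y": 0, "z": -0.004, "roll": 0},
    {"hand": -1, "x": 0, "y": 0, "z": -0.004, "roll": 0},
    {"hand": -1, "x": 0, "y": 0, "z": -0.004, "roll": 0},
    {"hand": -1, "x": 0, "y": 0, "z": -0.004, "roll": 0},
    {"hand": -1, "x": 0, "y": 0, "z": -0.08, "roll": 0},
    {"hand": -1, "x": 0, "y": 0, "z": -0.16, "roll": 0},
    {"hand": -1, "x": 0, "y": 0, "z": -0.24, "roll": 0},
    {"hand": -1, "x": 0, "y": 0, "z": -0.24, "roll": 0},
    {"hand": -1, "x": 0, "y": 0, "z": -0.24, "roll": 0},
  ],
)

```text
time: 8.7
tool_pos: [0.5748, -0.3116, 0.1001]
tcp_rot: [2.378, 2.041, 0.004]
wrist_force: [0.8, 0.3, -1.3]
width: 0.997
grip_force: 0.0
```

Run:
```python
from h import *
P=pose("wrist"); im=read_camera("wrist");x,y=.5725,-.31
r=fit(im,P,[(.018,.018)],x,y,.015);print(r,fit(im,P,[(.018,.018),(.018,.012)],x,y,.015))
overlay(im,P,[(r[1],r[2],.018,.018,(0,0,255))],"pics/w5.png",1.5)
go(.5615,-.025)
```

```text
[98.8786  0.5725 -0.31  ] [201.4923   0.572   -0.3115]
t 8.75 pos [ 0.5728 -0.3104  0.0972] q [-0.53  0.3   1.76  0.    1.08 -0.38] yaw x 81.28 F [ 0.6  0.2 -0.9]
tool xy frac [ 0.5609 -0.1088]
```

View pics/w5.png

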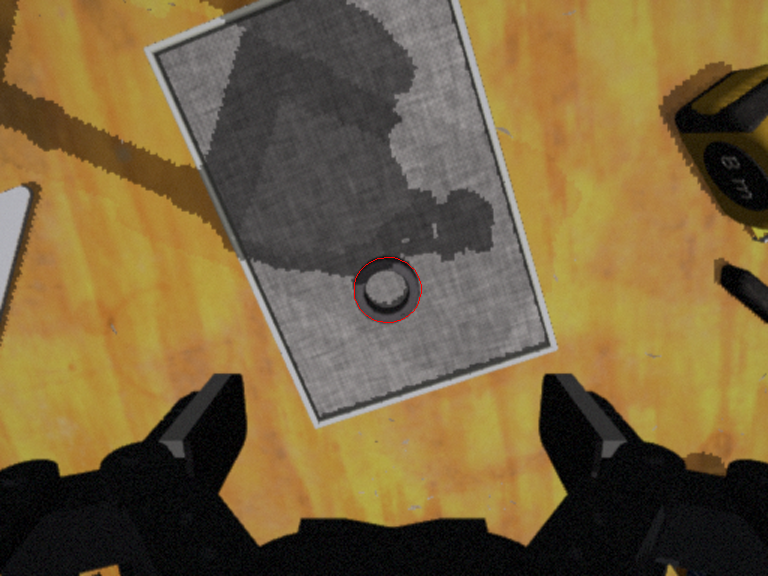

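The thin collar lies flat in the tray at (0.5725, −0.310). Now the thick one.

Request:
servo_tool(
  targets=[
    {"hand": -1, "x": 0.561, "y": -0.109, "z": 0, "roll": 0},
    {"hand": -1, "x": 0.561, "y": -0.109, "z": 0, "roll": 0},
    {"hand": -1, "x": 0.561, "y": -0.109, "z": 0, "roll": 0},
    {"hand": -1, "x": 0.561, "y": -0.109, "z": 0, "roll": 0},
    {"hand": -1, "x": 0.561, "y": -0.109, "z": 0, "roll": 0},
    {"hand": -1, "x": 0.561, "y": -0.109, "z": 0, "roll": 0},
    {"hand": -1, "x": 0.561, "y": -0.109, "z": 0, "roll": 0},
    {"hand": -1, "x": 0.561, "y": -0.109, "z": 0, "roll": 0},
    {"hand": -1, "x": 0.561, "y": -0.109, "z": 0, "roll": 0},
    {"hand": -1, "x": 0.561, "y": -0.109, "z": 0, "roll": 0},
  ],
)

```text
time: 9.58
tool_pos: [0.5592, -0.0244, 0.094]
tcp_rot: [-2.381, -2.046, 0.004]
wrist_force: [0.3, -0.4, 0.2]
width: 1.001
grip_force: 0.0
```

Request:
servo_tool(
  targets=[
    {"hand": -1, "x": 0, "y": 0, "z": 0.06, "roll": 0},
    {"hand": -1, "x": 0, "y": 0, "z": 0.12, "roll": 0},
    {"hand": -1, "x": 0, "y": 0, "z": 0.156, "roll": 0},
    {"hand": -1, "x": 0, "y": 0, "z": 0.156, "roll": 0},
    {"hand": -1, "x": 0, "y": 0, "z": 0.156, "roll": 0},
    {"hand": 1, "x": 0, "y": 0, "z": 0.156, "roll": 0},
    {"hand": 1, "x": 0, "y": 0, "z": 0.156, "roll": 0},
    {"hand": 1, "x": 0, "y": 0, "z": 0.156, "roll": 0},
    {"hand": 1, "x": 0, "y": 0, "z": 0.156, "roll": 0},
    {"hand": 1, "x": 0, "y": 0, "z": 0.156, "roll": 0},
  ],
)

```text
time: 10.42
tool_pos: [0.562, -0.0248, 0.0202]
tcp_rot: [2.382, 2.045, 0.003]
wrist_force: [-2.0, -2.0, 5.8]
width: 0.519
grip_force: 39.8
```

Run:
```python
from h import *
go(.5615,-.025);s=bot.read_state();print(s["width"],s["grip_force"])
```

```text
t 10.4167 pos [ 0.562  -0.0248  0.0202] q [-0.09  0.23  2.01 -0.    0.9   0.06] yaw x 81.28 F [-2.  -2.   5.8]
tool xy frac [-0.0005 -0.001 ]
0.5193670848221265 39.78750149253756
```

Request:
servo_tool(
  targets=[
    {"hand": 1, "x": 0, "y": 0, "z": -0.02, "roll": 0},
    {"hand": 1, "x": 0, "y": 0, "z": -0.05, "roll": 0},
    {"hand": 1, "x": 0, "y": 0, "z": -0.08, "roll": 0},
    {"hand": 1, "x": 0, "y": 0, "z": -0.14, "roll": 0},
    {"hand": 1, "x": 0, "y": 0, "z": -0.16, "roll": 0},
    {"hand": 1, "x": 0, "y": 0, "z": -0.16, "roll": 0},
    {"hand": 1, "x": 0, "y": 0, "z": -0.16, "roll": 0},
  ],
)

```text
time: 11.0
tool_pos: [0.5613, -0.0244, 0.0988]
tcp_rot: [2.382, 2.045, 0.003]
wrist_force: [-0.6, 0.2, -2.6]
width: 0.516
grip_force: 41.8
```

Run:
```python
from h import *
go(.56,-.222);s=bot.read_state();print(s["width"],s["grip_force"])
```

```text
t 11.0 pos [ 0.5613 -0.0244  0.0988] q [-0.09  0.14  1.95  0.    1.05  0.06] yaw x 81.29 F [-0.6  0.2 -2.6]
tool xy frac [-0.391   0.0572]
0.5156511634119992 41.80447521619499
```

Request:
servo_tool(
  targets=[
    {"hand": 1, "x": -0.39, "y": 0.057, "z": 0, "roll": 0},
    {"hand": 1, "x": -0.39, "y": 0.057, "z": 0, "roll": 0},
    {"hand": 1, "x": -0.39, "y": 0.057, "z": 0, "roll": 0},
    {"hand": 1, "x": -0.39, "y": 0.057, "z": 0, "roll": 0},
    {"hand": 1, "x": -0.39, "y": 0.057, "z": 0, "roll": 0},
    {"hand": 1, "x": -0.39, "y": 0.057, "z": 0, "roll": 0},
    {"hand": 1, "x": -0.39, "y": 0.057, "z": 0.06, "roll": 0},
    {"hand": 1, "x": -0.39, "y": 0.057, "z": 0.12, "roll": 0},
    {"hand": 1, "x": -0.39, "y": 0.057, "z": 0.18, "roll": 0},
    {"hand": 1, "x": -0.39, "y": 0.057, "z": 0.22, "roll": 0},
  ],
)

```text
time: 11.83
tool_pos: [0.5554, -0.2197, -0.017]
tcp_rot: [-2.379, -2.042, 0.005]
wrist_force: [-13.8, -1.9, 47.7]
width: 0.518
grip_force: 48.1
```

Request:
servo_tool(
  targets=[
    {"hand": 1, "x": 0, "y": 0, "z": 0, "roll": 0},
    {"hand": 1, "x": 0, "y": 0, "z": 0, "roll": 0},
    {"hand": 1, "x": 0, "y": 0, "z": 0.01, "roll": 0},
    {"hand": 1, "x": 0, "y": 0, "z": 0.01, "roll": 0},
    {"hand": 1, "x": 0, "y": 0, "z": 0.01, "roll": 0},
  ],
)

```text
time: 12.25
tool_pos: [0.5595, -0.2214, -0.0167]
tcp_rot: [2.383, 2.046, 0.0]
wrist_force: [0.1, -0.2, -2.1]
width: 0.517
grip_force: 61.0
```

Request:
servo_tool(
  targets=[
    {"hand": 1, "x": 0, "y": 0, "z": 0.003, "roll": 0},
    {"hand": -1, "x": 0, "y": 0, "z": 0.001, "roll": 0},
    {"hand": -1, "x": 0, "y": 0, "z": 0, "roll": 0},
    {"hand": -1, "x": 0, "y": 0, "z": 0, "roll": 0},
    {"hand": -1, "x": 0, "y": 0, "z": 0, "roll": 0},
    {"hand": -1, "x": 0, "y": 0, "z": -0.08, "roll": 0},
    {"hand": -1, "x": 0, "y": 0, "z": -0.16, "roll": 0},
    {"hand": -1, "x": 0, "y": 0, "z": -0.24, "roll": 0},
    {"hand": -1, "x": 0, "y": 0, "z": -0.24, "roll": 0},
    {"hand": -1, "x": 0, "y": 0, "z": -0.24, "roll": 0},
  ],
)

```text
time: 13.08
tool_pos: [0.5624, -0.2229, 0.1074]
tcp_rot: [2.378, 2.041, 0.006]
wrist_force: [0.1, 0.1, -0.1]
width: 0.999
grip_force: 0.0
```

Run:
```python
from h import *
P=pose("wrist"); im=read_camera("wrist");x,y=.56,-.222
print(fit(im,P,[(.022,.024),(.022,.012)],x,y,.015))
print(fit(im,P,[(.018,.018)],.5725,-.31,.015))
cv2.imwrite("pics/w6.png",im[:,:,::-1])
go(.5615,-.025)
```

```text
[167.8678   0.561   -0.2215]
[124.1514   0.572   -0.305 ]
t 13.1333 pos [ 0.5603 -0.222   0.1047] q [-0.42  0.2   1.86  0.    1.07 -0.27] yaw x 81.28 F [-0.3 -1.2 -0.6]
tool xy frac [ 0.3897 -0.0573]
```

View pics/w6.png

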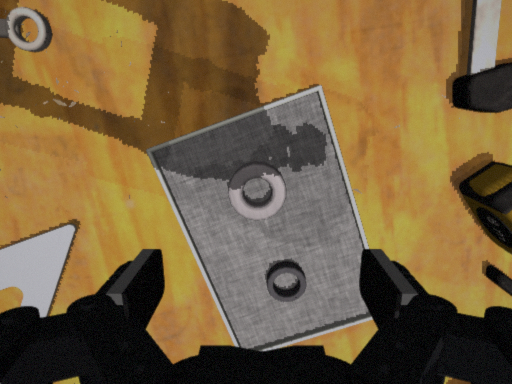

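Both collars lie flat (thick at (257,191), thin at (286,280)). Next, look at the cutter's knives.

Request:
servo_tool(
  targets=[
    {"hand": -1, "x": 0.39, "y": -0.058, "z": 0, "roll": 0},
    {"hand": -1, "x": 0.39, "y": -0.058, "z": 0, "roll": 0},
    {"hand": -1, "x": 0.39, "y": -0.058, "z": 0, "roll": 0},
    {"hand": -1, "x": 0.39, "y": -0.058, "z": 0, "roll": 0},
    {"hand": -1, "x": 0.39, "y": -0.058, "z": 0, "roll": 0},
    {"hand": -1, "x": 0.39, "y": -0.058, "z": 0, "roll": 0},
    {"hand": -1, "x": 0.39, "y": -0.058, "z": 0, "roll": 0},
    {"hand": -1, "x": 0.39, "y": -0.058, "z": 0, "roll": 0},
    {"hand": -1, "x": 0.39, "y": -0.058, "z": 0, "roll": 0},
    {"hand": -1, "x": 0.39, "y": -0.058, "z": 0, "roll": 0},
  ],
)

```text
time: 13.97
tool_pos: [0.5598, -0.0256, 0.1023]
tcp_rot: [-2.385, -2.044, 0.001]
wrist_force: [0.2, 0.3, -0.8]
width: 0.999
grip_force: 0.0
```

Run:
```python
from h import *
P=pose("wrist"); im=read_camera("wrist");x,y=.5615,-.025
r=fit(im,P,[(.04,.03)],x,y,.006);print(r)
go(x,y); s=bot.read_state()
Rt=R.from_rotvec(s["tcp_rot"]).as_matrix()
# rectified top-face (z=.04) view in tool axes: columns = tool y, rows up = tool x, 6 px/mm
H=[];D=[]
for a,b in((-.04,-.04),(.04,-.04),(.04,.04),(-.04,.04)):
    w=np.array([r[1],r[2],.04])+Rt@np.array([a,b,0]);w[2]=.04; H.append(w2px(P,w)); D.append([(b+.04)*7500,(.04-a)*7500])
M=cv2.getPerspectiveTransform(np.float32(H),np.float32(D))
o=cv2.warpPerspective(im,M,(600,600),flags=cv2.INTER_CUBIC)[:,:,::-1].copy()
cv2.circle(o,(300,300),225,(0,255,0),1)
cv2.imwrite("pics/k.png",o)
```

```text
[ 1.173804e+02  5.620000e-01 -2.600000e-02]
t 14.0167 pos [ 0.5599 -0.0256  0.1025] q [-0.09  0.13  1.95 -0.    1.06  0.06] yaw x 81.17 F [-0.4 -0.2 -0.8]
tool xy frac [0.0017 0.0029]
```

View pics/k.png

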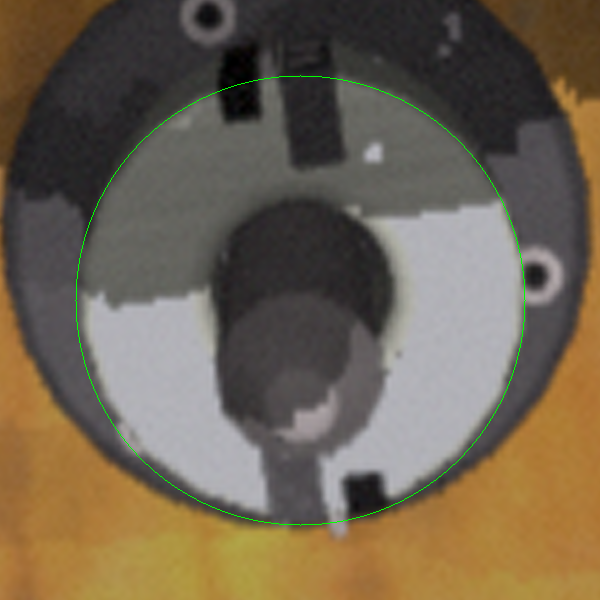

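Knife axis leans about 7.5° from tool x toward −y (white tip at (338,528), slot/slab pair around (274,80)), so roll −0.042.

Request:
servo_tool(
  targets=[
    {"hand": -1, "x": 0.001, "y": 0.004, "z": 0.05, "roll": -0.042},
    {"hand": -1, "x": 0.001, "y": 0.004, "z": 0.1, "roll": -0.042},
    {"hand": -1, "x": 0.001, "y": 0.004, "z": 0.15, "roll": -0.042},
    {"hand": -1, "x": 0.001, "y": 0.004, "z": 0.18, "roll": -0.042},
    {"hand": -1, "x": 0.001, "y": 0.004, "z": 0.2, "roll": -0.042},
    {"hand": -1, "x": 0.001, "y": 0.004, "z": 0.21, "roll": -0.042},
    {"hand": -1, "x": 0.001, "y": 0.004, "z": 0.217, "roll": -0.042},
    {"hand": -1, "x": 0.001, "y": 0.004, "z": 0.217, "roll": -0.042},
    {"hand": -1, "x": 0.001, "y": 0.004, "z": 0.217, "roll": -0.042},
  ],
)

```text
time: 14.77
tool_pos: [0.5631, -0.0244, -0.0047]
tcp_rot: [2.243, 2.198, 0.002]
wrist_force: [1.0, -0.5, 0.3]
width: 0.999
grip_force: 0.0
```

Request:
servo_tool(
  targets=[
    {"hand": 1, "x": 0, "y": 0, "z": 0, "roll": 0},
    {"hand": 1, "x": 0, "y": 0, "z": 0, "roll": 0},
    {"hand": 1, "x": 0, "y": 0, "z": 0, "roll": 0},
    {"hand": 1, "x": 0, "y": 0, "z": 0, "roll": 0},
    {"hand": 1, "x": 0, "y": 0, "z": 0, "roll": 0},
    {"hand": 1, "x": 0, "y": 0, "z": 0, "roll": 0},
  ],
  grip_force=50,
)

```text
time: 15.27
tool_pos: [0.5633, -0.0242, -0.0041]
tcp_rot: [2.242, 2.198, 0.002]
wrist_force: [-0.5, 0.5, 5.9]
width: 0.668
grip_force: 53.3
```

Run:
```python
from h import *
go(.5615,-.025);s=bot.read_state();print(s["width"],s["grip_force"])
```

```text
t 15.2667 pos [ 0.5633 -0.0242 -0.0041] q [-0.09  0.27  2.02 -0.    0.85 -0.07] yaw x 88.85 F [-0.5  0.5  5.9]
tool xy frac [-0.0017 -0.0035]
0.6681325145349931 53.329333662986755
```

Request:
servo_tool(
  targets=[
    {"hand": 1, "x": 0, "y": 0, "z": -0.02, "roll": 0},
    {"hand": 1, "x": 0, "y": 0, "z": -0.05, "roll": 0},
    {"hand": 1, "x": 0, "y": 0, "z": -0.1, "roll": 0},
    {"hand": 1, "x": 0, "y": 0, "z": -0.15, "roll": 0},
    {"hand": 1, "x": 0, "y": 0, "z": -0.2, "roll": 0},
    {"hand": 1, "x": 0, "y": 0, "z": -0.24, "roll": 0},
    {"hand": 1, "x": 0, "y": 0, "z": -0.24, "roll": 0},
    {"hand": 1, "x": 0, "y": 0, "z": -0.24, "roll": 0},
  ],
)

```text
time: 15.93
tool_pos: [0.5631, -0.0242, 0.1157]
tcp_rot: [2.242, 2.197, 0.003]
wrist_force: [-0.2, -0.3, -3.2]
width: 0.667
grip_force: 55.2
```

Run:
```python
from h import *
go(.501,.18);s=bot.read_state();print(s["width"],s["grip_force"])
```

```text
t 15.9333 pos [ 0.5631 -0.0242  0.1157] q [-0.09  0.12  1.94  0.    1.08 -0.07] yaw x 88.84 F [-0.2 -0.3 -3.2]
tool xy frac [ 0.4057 -0.1325]
0.6667607653423725 55.16109108924866
```

Request:
servo_tool(
  targets=[
    {"hand": 1, "x": 0.406, "y": -0.133, "z": 0, "roll": 0},
    {"hand": 1, "x": 0.406, "y": -0.133, "z": 0, "roll": 0},
    {"hand": 1, "x": 0.406, "y": -0.133, "z": 0, "roll": 0},
    {"hand": 1, "x": 0.406, "y": -0.133, "z": 0, "roll": 0},
    {"hand": 1, "x": 0.406, "y": -0.133, "z": 0, "roll": 0},
    {"hand": 1, "x": 0.406, "y": -0.133, "z": 0, "roll": 0},
    {"hand": 1, "x": 0.406, "y": -0.133, "z": 0, "roll": 0},
    {"hand": 1, "x": 0.406, "y": -0.133, "z": 0, "roll": 0},
    {"hand": 1, "x": 0.406, "y": -0.133, "z": 0, "roll": 0},
  ],
)

```text
time: 16.68
tool_pos: [0.4993, 0.1789, 0.1131]
tcp_rot: [-2.244, -2.198, 0.004]
wrist_force: [-0.5, -1.3, -1.7]
width: 0.667
grip_force: 55.1
```

Run:
```python
from h import *
P=pose("wrist"); s=bot.read_state(); im=read_camera("wrist")
p=fit(im,P,[(.018,.035)],.5,.253,.012);print("pad",p)
g=fit(im,P,[(.046,.022)],.484,.154,.01);print("hub",g)
zt=s["tool_pos"][2]+.044
c=fit(im,P,[(zt,.030),(zt,.012)],s["tool_pos"][0],s["tool_pos"][1],.006);print("cutter",c,s["tool_pos"])
go(.5,.253)
overlay(im,P,[(p[1],p[2],.018,.035,(0,0,255)),(p[1],p[2],.044,.010,(0,255,255)),(c[1],c[2],zt,.03,(0,255,0)),(c[1],c[2],zt,.012,(0,255,0)),(g[1],g[2],.046,.022,(255,0,0))],"pics/r.png",1.5)
```

```text
pad [147.2222   0.503    0.2545]
hub [60.874   0.4785  0.153 ]
cutter [1.91965e+02 4.99300e-01 1.77900e-01] [0.49927634 0.1788704  0.11310995]
t 16.7333 pos [0.4996 0.1786 0.1134] q [ 0.3   0.07  2.   -0.    1.07  0.32] yaw x 88.76 F [ 0.4 -0.4 -2.4]
tool xy frac [ 0.1487 -0.0025]
```

View pics/r.png

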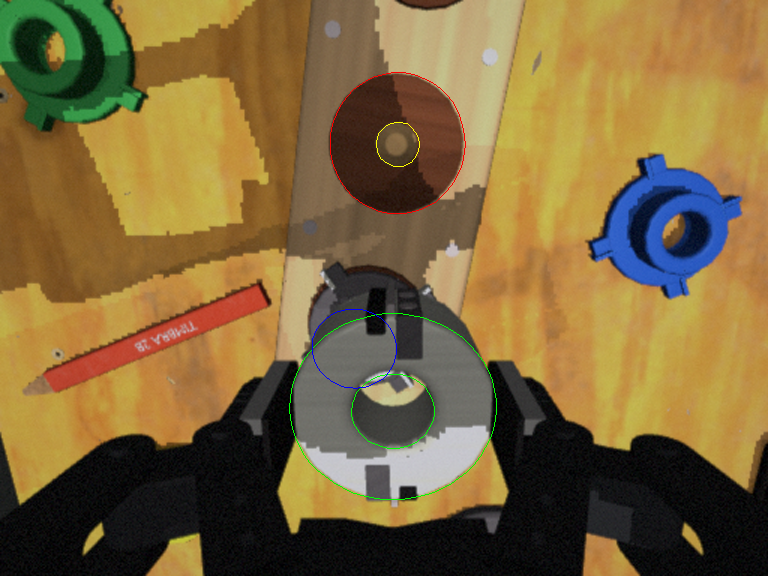

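Pad overlay is exact at (0.503, 0.2545), and the held cutter's centre is 1 mm behind the tool in y. Move over the post and lower.

Request:
servo_tool(
  targets=[
    {"hand": 1, "x": 0.154, "y": 0.004, "z": 0, "roll": 0},
    {"hand": 1, "x": 0.154, "y": 0.004, "z": 0, "roll": 0},
    {"hand": 1, "x": 0.154, "y": 0.004, "z": 0.03, "roll": 0},
    {"hand": 1, "x": 0.154, "y": 0.004, "z": 0.08, "roll": 0},
    {"hand": 1, "x": 0.154, "y": 0.004, "z": 0.12, "roll": 0},
    {"hand": 1, "x": 0.154, "y": 0.004, "z": 0.12, "roll": 0},
    {"hand": 1, "x": 0.154, "y": 0.004, "z": 0.12, "roll": 0},
    {"hand": 1, "x": 0.154, "y": 0.004, "z": 0.12, "roll": 0},
  ],
)

```text
time: 17.4
tool_pos: [0.5045, 0.2564, 0.0552]
tcp_rot: [2.245, 2.197, 0.001]
wrist_force: [0.5, -0.2, -1.4]
width: 0.667
grip_force: 55.1
```

Run:
```python
from h import *
go(.503,.2555)
```

```text
t 17.4 pos [0.5045 0.2564 0.0552] q [ 0.43  0.19  1.98 -0.    0.97  0.45] yaw x 88.74 F [ 0.5 -0.2 -1.4]
tool xy frac [-0.0018 -0.003 ]
```

Request:
servo_tool(
  targets=[
    {"hand": 1, "x": -0.001, "y": -0.002, "z": 0.02, "roll": 0},
    {"hand": 1, "x": -0.001, "y": -0.002, "z": 0.04, "roll": 0},
    {"hand": 1, "x": -0.001, "y": -0.002, "z": 0.055, "roll": 0},
    {"hand": 1, "x": -0.001, "y": -0.002, "z": 0.07, "roll": 0},
    {"hand": 1, "x": -0.001, "y": -0.002, "z": 0.08, "roll": 0},
    {"hand": 1, "x": -0.001, "y": -0.002, "z": 0.09, "roll": 0},
    {"hand": 1, "x": -0.001, "y": -0.002, "z": 0.096, "roll": 0},
    {"hand": 1, "x": -0.001, "y": -0.002, "z": 0.1, "roll": 0},
    {"hand": 1, "x": -0.001, "y": -0.002, "z": 0.1, "roll": 0},
  ],
)

```text
time: 18.15
tool_pos: [0.5024, 0.2567, 0.0044]
tcp_rot: [-2.244, -2.199, 0.0]
wrist_force: [-0.2, -0.0, -2.2]
width: 0.669
grip_force: 55.1
```

Request:
servo_tool(
  targets=[
    {"hand": 1, "x": 0, "y": 0, "z": 0.004, "roll": 0},
    {"hand": 1, "x": 0, "y": 0, "z": 0.004, "roll": 0},
    {"hand": -1, "x": 0, "y": 0, "z": 0.002, "roll": 0},
    {"hand": -1, "x": 0, "y": 0, "z": 0, "roll": 0},
    {"hand": -1, "x": 0, "y": 0, "z": 0, "roll": 0},
    {"hand": -1, "x": 0, "y": 0, "z": 0, "roll": 0},
    {"hand": -1, "x": 0, "y": 0, "z": -0.08, "roll": 0},
    {"hand": -1, "x": 0, "y": 0, "z": -0.16, "roll": 0},
    {"hand": -1, "x": 0, "y": 0, "z": -0.22, "roll": 0},
    {"hand": -1, "x": 0, "y": 0, "z": -0.22, "roll": 0},
  ],
)

```text
time: 18.98
tool_pos: [0.5077, 0.2591, 0.1225]
tcp_rot: [2.24, 2.196, 0.02]
wrist_force: [1.8, 0.5, 1.2]
width: 0.998
grip_force: 0.0
```

Run:
```python
from h import *
P=pose("wrist"); im=read_camera("wrist")
for z in(.042,.045,.048,.052,.056): print(z,fit(im,P,[(z,.03)],.503,.2545,.006))
go(.487,.1555)
cv2.imwrite("pics/tmp.png",im[:,:,::-1])
```

```text
0.042 [127.3638   0.503    0.254 ]
0.045 [122.1263   0.503    0.255 ]
0.048 [113.7687   0.503    0.256 ]
0.052 [99.7118  0.502   0.258 ]
0.056 [95.1924  0.5025  0.26  ]
t 19.0333 pos [0.506  0.2583 0.1193] q [0.43 0.12 1.93 0.   1.08 0.45] yaw x 88.84 F [-0.7  0.6  0. ]
tool xy frac [-0.2064 -0.0339]
```

Straight cutter seated at (0.503, 0.255). Now over the grooving cutter.

Request:
servo_tool(
  targets=[
    {"hand": -1, "x": -0.2, "y": -0.033, "z": 0, "roll": 0},
    {"hand": -1, "x": -0.2, "y": -0.033, "z": 0, "roll": 0},
    {"hand": -1, "x": -0.2, "y": -0.033, "z": 0, "roll": 0},
    {"hand": -1, "x": -0.2, "y": -0.033, "z": 0, "roll": 0},
    {"hand": -1, "x": -0.2, "y": -0.033, "z": 0, "roll": 0},
    {"hand": -1, "x": -0.2, "y": -0.033, "z": 0, "roll": 0},
    {"hand": -1, "x": -0.2, "y": -0.033, "z": 0, "roll": 0},
  ],
)

```text
time: 19.62
tool_pos: [0.4839, 0.1578, 0.1139]
tcp_rot: [-2.243, -2.199, 0.0]
wrist_force: [0.3, -0.7, 0.4]
width: 1.001
grip_force: 0.0
```

Run:
```python
from h import *
P=pose("wrist"); im=read_camera("wrist")
g=fit(im,P,[(.046,.022),(.046,.012)],.486,.155,.008);print(g,fit(im,P,[(.046,.022)],.486,.155,.008))
c=fit(im,P,[(.048,.03)],.503,.2545,.006);print(c)
go(g[1],g[2])
overlay(im,P,[(g[1],g[2],.046,.022,(0,0,255)),(g[1],g[2],.046,.012,(0,0,255)),(.503,.2545,.048,.03,(0,255,0))],"pics/g.png",1.5)
```

```text
[2.711072e+02 4.850000e-01 1.560000e-01] [128.1547   0.485    0.1555]
[117.2124   0.5025   0.2555]
t 19.6667 pos [0.484  0.1579 0.1141] q [0.27 0.02 2.05 0.   1.07 0.29] yaw x 88.9 F [0.  0.3 0.2]
tool xy frac [-0.0038  0.0021]
```

View pics/g.png

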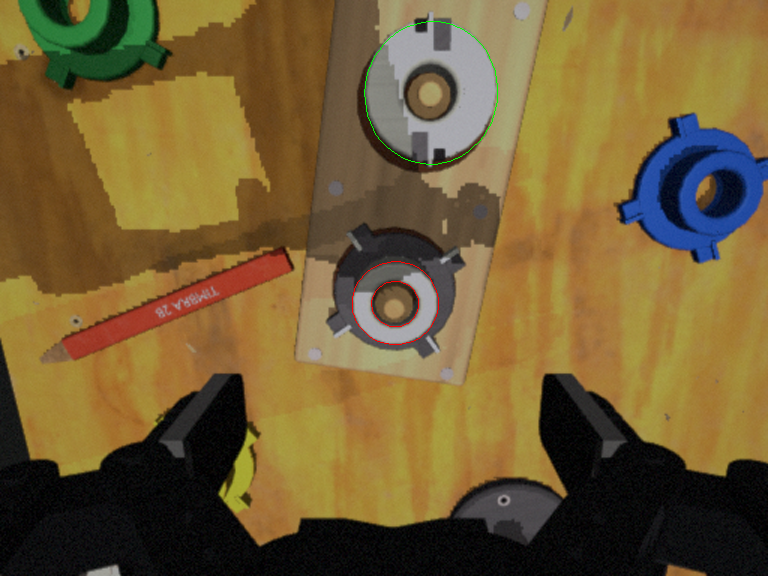

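Seated straight cutter and the grooving cutter's hub fit (0.485, 0.156), fingers fall between the teeth. Grip the hub.

Request:
servo_tool(
  targets=[
    {"hand": -1, "x": -0.004, "y": 0.002, "z": 0.06, "roll": 0},
    {"hand": -1, "x": -0.004, "y": 0.002, "z": 0.12, "roll": 0},
    {"hand": -1, "x": -0.004, "y": 0.002, "z": 0.16, "roll": 0},
    {"hand": -1, "x": -0.004, "y": 0.002, "z": 0.19, "roll": 0},
    {"hand": -1, "x": -0.004, "y": 0.002, "z": 0.205, "roll": 0},
    {"hand": -1, "x": -0.004, "y": 0.002, "z": 0.215, "roll": 0},
    {"hand": -1, "x": -0.004, "y": 0.002, "z": 0.215, "roll": 0},
    {"hand": -1, "x": -0.004, "y": 0.002, "z": 0.215, "roll": 0},
  ],
)

```text
time: 20.33
tool_pos: [0.4855, 0.1555, 0.0075]
tcp_rot: [2.243, 2.199, 0.001]
wrist_force: [0.2, -0.1, 0.3]
width: 1.0
grip_force: 0.0
```

Request:
servo_tool(
  targets=[
    {"hand": 1, "x": 0, "y": 0, "z": 0, "roll": 0},
    {"hand": 1, "x": 0, "y": 0, "z": 0, "roll": 0},
    {"hand": 1, "x": 0, "y": 0, "z": 0, "roll": 0},
    {"hand": 1, "x": 0, "y": 0, "z": 0, "roll": 0},
    {"hand": 1, "x": 0, "y": 0, "z": 0, "roll": 0},
    {"hand": 1, "x": 0, "y": 0, "z": 0, "roll": 0},
    {"hand": 1, "x": 0, "y": 0, "z": 0, "roll": 0},
  ],
)

```text
time: 20.92
tool_pos: [0.4853, 0.1551, 0.0083]
tcp_rot: [2.244, 2.198, 0.002]
wrist_force: [-3.0, -0.6, 6.8]
width: 0.467
grip_force: 49.4
```

Request:
servo_tool(
  targets=[
    {"hand": 1, "x": 0, "y": 0, "z": -0.02, "roll": 0},
    {"hand": 1, "x": 0, "y": 0, "z": -0.05, "roll": 0},
    {"hand": 1, "x": 0, "y": 0, "z": -0.1, "roll": 0},
    {"hand": 1, "x": 0, "y": 0, "z": -0.15, "roll": 0},
    {"hand": 1, "x": 0, "y": 0, "z": -0.2, "roll": 0},
    {"hand": 1, "x": 0, "y": 0, "z": -0.22, "roll": 0},
    {"hand": 1, "x": 0, "y": 0, "z": -0.22, "roll": 0},
    {"hand": 1, "x": 0, "y": 0, "z": -0.22, "roll": 0},
  ],
)

```text
time: 21.58
tool_pos: [0.4849, 0.1549, 0.117]
tcp_rot: [2.244, 2.198, 0.001]
wrist_force: [-0.7, 1.0, -1.9]
width: 0.47
grip_force: 50.9
```

Run:
```python
from h import *
P=pose("wrist"); s=bot.read_state(); im=read_camera("wrist");print(s["width"],s["grip_force"])
for o in (.036,.038,.040,.042,.044):
    zt=s["tool_pos"][2]+o
    print(o,fit(im,P,[(zt,.022),(zt,.012)],s["tool_pos"][0],s["tool_pos"][1],.006))
go(.5615,-.025)
```

```text
0.47023605300591775 50.85065748542547
0.036 [2.152564e+02 4.849000e-01 1.544000e-01]
0.038 [2.018071e+02 4.849000e-01 1.554000e-01]
0.04 [1.836859e+02 4.849000e-01 1.569000e-01]
0.042 [157.0095   0.4854   0.1579]
0.044 [146.8766   0.4854   0.1579]
t 21.6333 pos [0.4838 0.1547 0.1158] q [ 0.26  0.02  2.05 -0.    1.08  0.28] yaw x 88.84 F [ 0.1 -0.4 -1.1]
tool xy frac [-0.3561  0.1627]
```

Request:
servo_tool(
  targets=[
    {"hand": 1, "x": -0.357, "y": 0.162, "z": 0, "roll": 0},
    {"hand": 1, "x": -0.357, "y": 0.162, "z": 0, "roll": 0},
    {"hand": 1, "x": -0.357, "y": 0.162, "z": 0, "roll": 0},
    {"hand": 1, "x": -0.357, "y": 0.162, "z": 0, "roll": 0},
    {"hand": 1, "x": -0.357, "y": 0.162, "z": 0, "roll": 0},
    {"hand": 1, "x": -0.357, "y": 0.162, "z": 0, "roll": 0},
    {"hand": 1, "x": -0.357, "y": 0.162, "z": 0, "roll": 0},
    {"hand": 1, "x": -0.357, "y": 0.162, "z": 0.05, "roll": 0},
    {"hand": 1, "x": -0.357, "y": 0.162, "z": 0.06, "roll": 0},
    {"hand": 1, "x": -0.357, "y": 0.162, "z": 0.06, "roll": 0},
  ],
)

```text
time: 22.47
tool_pos: [0.558, -0.0237, 0.083]
tcp_rot: [-2.238, -2.195, 0.008]
wrist_force: [1.0, -0.0, -0.6]
width: 0.467
grip_force: 51.0
```

Run:
```python
from h import *
P=pose("wrist"); s=bot.read_state(); im=read_camera("wrist")
zt=s["tool_pos"][2]+.038
print("hub",fit(im,P,[(zt,.022),(zt,.012)],s["tool_pos"][0],s["tool_pos"][1],.006),"flange",fit(im,P,[(.01,.045)],.562,-.0255,.006))
go(.5615,-.025)
```

```text
hub [ 1.732019e+02  5.585000e-01 -2.320000e-02] flange [ 9.74041e+01  5.61500e-01 -2.50000e-02]
t 22.5167 pos [ 0.5594 -0.0238  0.0846] q [-0.09  0.15  1.96  0.    1.03 -0.07] yaw x 88.91 F [-0.  -0.1 -1.8]
tool xy frac [-0.0022  0.0043]
```

Request:
servo_tool(
  targets=[
    {"hand": 1, "x": -0.001, "y": 0.001, "z": 0, "roll": 0},
    {"hand": 1, "x": -0.001, "y": 0.001, "z": 0, "roll": 0},
    {"hand": 1, "x": -0.001, "y": 0.001, "z": 0, "roll": 0},
    {"hand": 1, "x": -0.001, "y": 0.001, "z": 0, "roll": 0},
    {"hand": 1, "x": -0.001, "y": 0.001, "z": 0, "roll": 0},
  ],
)

```text
time: 22.93
tool_pos: [0.5631, -0.0256, 0.0876]
tcp_rot: [2.243, 2.198, 0.001]
wrist_force: [0.7, 0.1, -2.1]
width: 0.467
grip_force: 51.0
```

Run:
```python
from h import *
P=pose("wrist"); s=bot.read_state(); im=read_camera("wrist")
zt=s["tool_pos"][2]+.038
print("hub",fit(im,P,[(zt,.022),(zt,.012)],s["tool_pos"][0],s["tool_pos"][1],.006),"flange",fit(im,P,[(.01,.045)],.562,-.0255,.006))
go(.5615,-.025)
```

```text
hub [ 1.790556e+02  5.631000e-01 -2.510000e-02] flange [ 1.018789e+02  5.615000e-01 -2.500000e-02]
t 22.9833 pos [ 0.563  -0.0256  0.0874] q [-0.09  0.15  1.96  0.    1.03 -0.07] yaw x 88.84 F [ 0.3  0.3 -1.4]
tool xy frac [ 0.0012 -0.0029]
```

Request:
servo_tool(
  targets=[
    {"hand": 1, "x": 0, "y": -0.003, "z": 0, "roll": 0},
    {"hand": 1, "x": 0, "y": -0.003, "z": 0.02, "roll": 0},
    {"hand": 1, "x": 0, "y": -0.003, "z": 0.04, "roll": 0},
    {"hand": 1, "x": 0, "y": -0.003, "z": 0.065, "roll": 0},
    {"hand": 1, "x": 0, "y": -0.003, "z": 0.09, "roll": 0},
    {"hand": 1, "x": 0, "y": -0.003, "z": 0.115, "roll": 0},
    {"hand": 1, "x": 0, "y": -0.003, "z": 0.135, "roll": 0},
    {"hand": 1, "x": 0, "y": -0.003, "z": 0.15, "roll": 0},
    {"hand": 1, "x": 0, "y": -0.003, "z": 0.16, "roll": 0},
    {"hand": 1, "x": 0, "y": -0.003, "z": 0.165, "roll": 0},
  ],
)

```text
time: 23.82
tool_pos: [0.5605, -0.0256, 0.0031]
tcp_rot: [-2.243, -2.198, 0.002]
wrist_force: [0.9, 0.6, -1.2]
width: 0.47
grip_force: 51.0
```

Request:
servo_tool(
  targets=[
    {"hand": 1, "x": 0, "y": 0, "z": 0.004, "roll": 0},
    {"hand": 1, "x": 0, "y": 0, "z": 0.007, "roll": 0},
    {"hand": 1, "x": 0, "y": 0, "z": 0.01, "roll": 0},
    {"hand": 1, "x": 0, "y": 0, "z": 0.012, "roll": 0},
    {"hand": 1, "x": 0, "y": 0, "z": 0.012, "roll": 0},
  ],
)

```text
time: 24.23
tool_pos: [0.5618, -0.0256, 0.0004]
tcp_rot: [2.243, 2.198, 0.001]
wrist_force: [-3.9, 0.0, 7.1]
width: 0.47
grip_force: 52.0
```

Contact at the predicted height. Release and rise.

Request:
servo_tool(
  targets=[
    {"hand": -1, "x": 0, "y": 0, "z": -0.002, "roll": 0},
    {"hand": -1, "x": 0, "y": 0, "z": -0.003, "roll": 0},
    {"hand": -1, "x": 0, "y": 0, "z": -0.003, "roll": 0},
    {"hand": -1, "x": 0, "y": 0, "z": -0.003, "roll": 0},
    {"hand": -1, "x": 0, "y": 0, "z": -0.08, "roll": 0},
    {"hand": -1, "x": 0, "y": 0, "z": -0.14, "roll": 0},
    {"hand": -1, "x": 0, "y": 0, "z": -0.21, "roll": 0},
    {"hand": -1, "x": 0, "y": 0, "z": -0.21, "roll": 0},
    {"hand": -1, "x": 0, "y": 0, "z": -0.21, "roll": 0},
    {"hand": -1, "x": 0, "y": 0, "z": -0.21, "roll": 0},
  ],
)

```text
time: 25.07
tool_pos: [0.5609, -0.0256, 0.1032]
tcp_rot: [2.244, 2.199, 0.0]
wrist_force: [-0.1, 0.3, 0.3]
width: 0.999
grip_force: 0.0
```

Run:
```python
from h import *
P=pose("wrist"); s=bot.read_state(); im=read_camera("wrist")
for z in(.034,.038,.042,.046,.05): print(z,fit(im,P,[(z,.022),(z,.012)],.5615,-.025,.006))
go(.5605,-.2215)
```

```text
0.034 [ 2.164342e+02  5.620000e-01 -2.600000e-02]
0.038 [ 2.123886e+02  5.620000e-01 -2.500000e-02]
0.042 [ 1.910515e+02  5.620000e-01 -2.400000e-02]
0.046 [ 1.743546e+02  5.615000e-01 -2.300000e-02]
0.05 [ 1.625124e+02  5.610000e-01 -2.200000e-02]
t 25.1167 pos [ 0.56   -0.0255  0.1021] q [-0.09  0.13  1.95 -0.    1.06 -0.07] yaw x 88.84 F [-0.9 -0.3  0.5]
tool xy frac [-0.3918  0.0089]
```

Request:
servo_tool(
  targets=[
    {"hand": -1, "x": -0.392, "y": 0.009, "z": 0, "roll": 0},
    {"hand": -1, "x": -0.392, "y": 0.009, "z": 0, "roll": 0},
    {"hand": -1, "x": -0.392, "y": 0.009, "z": 0, "roll": 0},
    {"hand": -1, "x": -0.392, "y": 0.009, "z": 0, "roll": 0},
    {"hand": -1, "x": -0.392, "y": 0.009, "z": 0, "roll": 0},
    {"hand": -1, "x": -0.392, "y": 0.009, "z": 0, "roll": 0},
    {"hand": -1, "x": -0.392, "y": 0.009, "z": 0, "roll": 0},
    {"hand": -1, "x": -0.392, "y": 0.009, "z": 0.03, "roll": 0},
    {"hand": -1, "x": -0.392, "y": 0.009, "z": 0.03, "roll": 0},
    {"hand": -1, "x": -0.392, "y": 0.009, "z": 0.03, "roll": 0},
  ],
)

```text
time: 25.95
tool_pos: [0.5598, -0.2196, 0.0862]
tcp_rot: [-2.239, -2.197, 0.002]
wrist_force: [-0.7, -0.8, 0.5]
width: 1.006
grip_force: 0.0
```

Run:
```python
from h import *
P=pose("wrist"); s=bot.read_state(); im=read_camera("wrist")
r=fit(im,P,[(.022,.024),(.022,.012)],.5605,-.2215,.01);print(r)
go(r[1],r[2])
```

```text
[177.6928   0.5585  -0.222 ]
t 26.0 pos [ 0.5607 -0.22    0.0872] q [-0.42  0.23  1.87  0.    1.05 -0.4 ] yaw x 88.92 F [-0.5 -0.   0.8]
tool xy frac [-0.0041 -0.0043]
```

Request:
servo_tool(
  targets=[
    {"hand": -1, "x": -0.002, "y": -0.002, "z": 0.05, "roll": 0},
    {"hand": -1, "x": -0.002, "y": -0.002, "z": 0.1, "roll": 0},
    {"hand": -1, "x": -0.002, "y": -0.002, "z": 0.15, "roll": 0},
    {"hand": -1, "x": -0.002, "y": -0.002, "z": 0.18, "roll": 0},
    {"hand": -1, "x": -0.002, "y": -0.002, "z": 0.195, "roll": 0},
    {"hand": -1, "x": -0.002, "y": -0.002, "z": 0.204, "roll": 0},
    {"hand": -1, "x": -0.002, "y": -0.002, "z": 0.204, "roll": 0},
    {"hand": -1, "x": -0.002, "y": -0.002, "z": 0.204, "roll": 0},
  ],
)

```text
time: 26.67
tool_pos: [0.5616, -0.2227, -0.0125]
tcp_rot: [2.242, 2.198, 0.001]
wrist_force: [0.9, -0.4, 0.6]
width: 1.005
grip_force: 0.0
```

Request:
servo_tool(
  targets=[
    {"hand": 1, "x": 0, "y": 0, "z": 0, "roll": 0},
    {"hand": 1, "x": 0, "y": 0, "z": 0, "roll": 0},
    {"hand": 1, "x": 0, "y": 0, "z": 0, "roll": 0},
    {"hand": 1, "x": 0, "y": 0, "z": 0, "roll": 0},
    {"hand": 1, "x": 0, "y": 0, "z": 0, "roll": 0},
    {"hand": 1, "x": 0, "y": 0, "z": 0, "roll": 0},
    {"hand": 1, "x": 0, "y": 0, "z": 0, "roll": 0},
  ],
)

```text
time: 27.25
tool_pos: [0.5612, -0.223, -0.0119]
tcp_rot: [2.243, 2.198, 0.001]
wrist_force: [-2.6, 1.3, 6.5]
width: 0.499
grip_force: 49.6
```

Request:
servo_tool(
  targets=[
    {"hand": 1, "x": 0, "y": 0, "z": -0.02, "roll": 0},
    {"hand": 1, "x": 0, "y": 0, "z": -0.06, "roll": 0},
    {"hand": 1, "x": 0, "y": 0, "z": -0.12, "roll": 0},
    {"hand": 1, "x": 0, "y": 0, "z": -0.18, "roll": 0},
    {"hand": 1, "x": 0, "y": 0, "z": -0.22, "roll": 0},
    {"hand": 1, "x": 0, "y": 0, "z": -0.22, "roll": 0},
    {"hand": 1, "x": 0, "y": 0, "z": -0.22, "roll": 0},
  ],
)

```text
time: 27.83
tool_pos: [0.5619, -0.2232, 0.0983]
tcp_rot: [2.241, 2.196, 0.002]
wrist_force: [0.3, -0.1, -2.2]
width: 0.496
grip_force: 51.0
```

Run:
```python
from h import *
s=bot.read_state();print(s["width"],s["grip_force"])
go(.5615,-.025)
```

```text
0.4960251815419897 50.98418490801123
t 27.8333 pos [ 0.5619 -0.2232  0.0983] q [-0.42  0.21  1.86  0.    1.06 -0.4 ] yaw x 88.84 F [ 0.3 -0.1 -2.2]
tool xy frac [ 0.3964 -0.0088]
```

Request:
servo_tool(
  targets=[
    {"hand": 1, "x": 0.396, "y": -0.009, "z": 0, "roll": 0},
    {"hand": 1, "x": 0.396, "y": -0.009, "z": 0, "roll": 0},
    {"hand": 1, "x": 0.396, "y": -0.009, "z": 0, "roll": 0},
    {"hand": 1, "x": 0.396, "y": -0.009, "z": 0, "roll": 0},
    {"hand": 1, "x": 0.396, "y": -0.009, "z": 0, "roll": 0},
    {"hand": 1, "x": 0.396, "y": -0.009, "z": 0, "roll": 0},
    {"hand": 1, "x": 0.396, "y": -0.009, "z": 0, "roll": 0},
    {"hand": 1, "x": 0.396, "y": -0.009, "z": 0, "roll": 0},
    {"hand": 1, "x": 0.396, "y": -0.009, "z": 0, "roll": 0},
    {"hand": 1, "x": 0.396, "y": -0.009, "z": 0, "roll": 0},
  ],
)

```text
time: 28.67
tool_pos: [0.5598, -0.0258, 0.0957]
tcp_rot: [-2.245, -2.196, 0.001]
wrist_force: [0.0, 1.0, -1.9]
width: 0.496
grip_force: 51.0
```

Request:
servo_tool(
  targets=[
    {"hand": 1, "x": 0, "y": 0, "z": 0, "roll": 0},
    {"hand": 1, "x": 0, "y": 0, "z": 0, "roll": 0},
    {"hand": 1, "x": 0, "y": 0, "z": 0, "roll": 0},
  ],
)

```text
time: 28.92
tool_pos: [0.5602, -0.0254, 0.0964]
tcp_rot: [2.245, 2.197, 0.0]
wrist_force: [-0.6, 0.0, -1.7]
width: 0.499
grip_force: 51.0
```

Run:
```python
from h import *
P=pose("wrist"); s=bot.read_state(); im=read_camera("wrist")
for o in(.030,.034,.038):
    zt=s["tool_pos"][2]+o
    print("collar",o,fit(im,P,[(zt,.024),(zt,.012)],s["tool_pos"][0],s["tool_pos"][1],.006))
go(.5615,-.025)
cv2.imwrite("pics/t.png",im[:,:,::-1])
```

```text
collar 0.03 [ 1.665474e+02  5.602000e-01 -2.590000e-02]
collar 0.034 [ 1.487068e+02  5.602000e-01 -2.340000e-02]
collar 0.038 [ 1.380575e+02  5.602000e-01 -2.040000e-02]
t 28.9667 pos [ 0.5602 -0.0252  0.0964] q [-0.09  0.14  1.96  0.    1.05 -0.07] yaw x 88.78 F [-0.4  0.1 -2.9]
tool xy frac [0.0005 0.0026]
```

View pics/t.png

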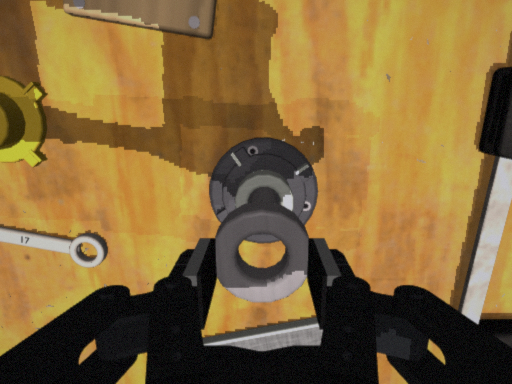

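The thick collar is held level over the arbor at (262,255). Lower it.

Request:
servo_tool(
  targets=[
    {"hand": 1, "x": -0.001, "y": 0.002, "z": 0.02, "roll": 0},
    {"hand": 1, "x": -0.001, "y": 0.002, "z": 0.04, "roll": 0},
    {"hand": 1, "x": -0.001, "y": 0.002, "z": 0.055, "roll": 0},
    {"hand": 1, "x": -0.001, "y": 0.002, "z": 0.07, "roll": 0},
    {"hand": 1, "x": -0.001, "y": 0.002, "z": 0.085, "roll": 0},
    {"hand": 1, "x": -0.001, "y": 0.002, "z": 0.1, "roll": 0},
    {"hand": 1, "x": -0.001, "y": 0.002, "z": 0.115, "roll": 0},
    {"hand": 1, "x": -0.001, "y": 0.002, "z": 0.128, "roll": 0},
    {"hand": 1, "x": -0.001, "y": 0.002, "z": 0.136, "roll": 0},
    {"hand": 1, "x": -0.001, "y": 0.002, "z": 0.14, "roll": 0},
  ],
)

```text
time: 29.8
tool_pos: [0.5606, -0.0251, 0.0254]
tcp_rot: [-2.243, -2.198, 0.001]
wrist_force: [0.2, 0.0, -2.0]
width: 0.498
grip_force: 51.0
```

Request:
servo_tool(
  targets=[
    {"hand": 1, "x": 0, "y": 0, "z": 0.003, "roll": 0},
    {"hand": 1, "x": 0, "y": 0, "z": 0.006, "roll": 0},
    {"hand": 1, "x": 0, "y": 0, "z": 0.009, "roll": 0},
    {"hand": 1, "x": 0, "y": 0, "z": 0.011, "roll": 0},
    {"hand": 1, "x": 0, "y": 0, "z": 0.011, "roll": 0},
  ],
)

```text
time: 30.22
tool_pos: [0.5617, -0.0252, 0.0222]
tcp_rot: [2.243, 2.198, 0.001]
wrist_force: [-2.9, 0.5, 4.7]
width: 0.495
grip_force: 53.1
```

Contact at the expected height. Release, rise, check, and go for the thin collar.

Request:
servo_tool(
  targets=[
    {"hand": -1, "x": 0, "y": 0, "z": -0.001, "roll": 0},
    {"hand": -1, "x": 0, "y": 0, "z": -0.002, "roll": 0},
    {"hand": -1, "x": 0, "y": 0, "z": -0.002, "roll": 0},
    {"hand": -1, "x": 0, "y": 0, "z": -0.002, "roll": 0},
    {"hand": -1, "x": 0, "y": 0, "z": -0.06, "roll": 0},
    {"hand": -1, "x": 0, "y": 0, "z": -0.12, "roll": 0},
    {"hand": -1, "x": 0, "y": 0, "z": -0.16, "roll": 0},
    {"hand": -1, "x": 0, "y": 0, "z": -0.16, "roll": 0},
    {"hand": -1, "x": 0, "y": 0, "z": -0.16, "roll": 0},
    {"hand": -1, "x": 0, "y": 0, "z": -0.16, "roll": 0},
  ],
)

```text
time: 31.05
tool_pos: [0.5606, -0.0251, 0.1003]
tcp_rot: [-2.243, -2.198, 0.001]
wrist_force: [-0.4, -0.3, -0.2]
width: 0.998
grip_force: 0.0
```

Run:
```python
from h import *
P=pose("wrist"); s=bot.read_state(); im=read_camera("wrist")
for z in(.052,.056,.06,.064): print(z,fit(im,P,[(z,.024)],.5615,-.025,.006))
go(.572,-.31)
```

```text
0.052 [ 1.012728e+02  5.620000e-01 -2.500000e-02]
0.056 [ 8.85098e+01  5.60500e-01 -2.50000e-02]
0.06 [ 8.89406e+01  5.60500e-01 -2.40000e-02]
0.064 [ 8.66793e+01  5.59000e-01 -2.20000e-02]
t 31.1 pos [ 0.56   -0.0251  0.0995] q [-0.09  0.14  1.95 -0.    1.05 -0.07] yaw x 88.84 F [ 0.3  0.5 -0.6]
tool xy frac [-0.5693  0.0356]
```

Request:
servo_tool(
  targets=[
    {"hand": -1, "x": -0.568, "y": 0.034, "z": 0, "roll": 0},
    {"hand": -1, "x": -0.568, "y": 0.034, "z": 0, "roll": 0},
    {"hand": -1, "x": -0.568, "y": 0.034, "z": 0, "roll": 0},
    {"hand": -1, "x": -0.568, "y": 0.034, "z": 0, "roll": 0},
    {"hand": -1, "x": -0.568, "y": 0.034, "z": 0, "roll": 0},
    {"hand": -1, "x": -0.568, "y": 0.034, "z": 0, "roll": 0},
    {"hand": -1, "x": -0.568, "y": 0.034, "z": 0, "roll": 0},
    {"hand": -1, "x": -0.568, "y": 0.034, "z": 0, "roll": 0},
    {"hand": -1, "x": -0.568, "y": 0.034, "z": 0.03, "roll": 0},
    {"hand": -1, "x": -0.568, "y": 0.034, "z": 0.03, "roll": 0},
  ],
)

```text
time: 31.93
tool_pos: [0.5694, -0.3086, 0.0813]
tcp_rot: [-2.241, -2.192, 0.003]
wrist_force: [-1.4, 0.6, -1.3]
width: 0.999
grip_force: 0.0
```

Request:
servo_tool(
  targets=[
    {"hand": -1, "x": 0, "y": 0, "z": 0, "roll": 0},
    {"hand": -1, "x": 0, "y": 0, "z": 0, "roll": 0},
    {"hand": -1, "x": 0, "y": 0, "z": 0, "roll": 0},
  ],
)

```text
time: 32.18
tool_pos: [0.5725, -0.3086, 0.0859]
tcp_rot: [-2.242, -2.2, 0.0]
wrist_force: [-0.3, 0.8, -0.4]
width: 1.002
grip_force: 0.0
```

Run:
```python
from h import *
P=pose("wrist"); s=bot.read_state(); im=read_camera("wrist")
r=fit(im,P,[(.018,.018),(.018,.012)],.572,-.31,.01);print(r)
go(r[1],r[2])
```

```text
[204.859    0.572   -0.3115]
t 32.2333 pos [ 0.5727 -0.3088  0.0863] q [-0.53  0.31  1.77  0.    1.06 -0.51] yaw x 88.9 F [ 0.2 -0.1  0.3]
tool xy frac [-0.0054 -0.0013]
```

Request:
servo_tool(
  targets=[
    {"hand": -1, "x": -0.004, "y": -0.001, "z": 0.05, "roll": 0},
    {"hand": -1, "x": -0.004, "y": -0.001, "z": 0.1, "roll": 0},
    {"hand": -1, "x": -0.004, "y": -0.001, "z": 0.15, "roll": 0},
    {"hand": -1, "x": -0.004, "y": -0.001, "z": 0.185, "roll": 0},
    {"hand": -1, "x": -0.004, "y": -0.001, "z": 0.203, "roll": 0},
    {"hand": -1, "x": -0.004, "y": -0.001, "z": 0.211, "roll": 0},
    {"hand": -1, "x": -0.004, "y": -0.001, "z": 0.211, "roll": 0},
    {"hand": -1, "x": -0.004, "y": -0.001, "z": 0.211, "roll": 0},
  ],
)

```text
time: 32.9
tool_pos: [0.5729, -0.3118, -0.0183]
tcp_rot: [2.242, 2.198, 0.001]
wrist_force: [0.1, -0.4, -0.2]
width: 0.999
grip_force: 0.0
```

Request:
servo_tool(
  targets=[
    {"hand": 1, "x": 0, "y": 0, "z": 0, "roll": 0},
    {"hand": 1, "x": 0, "y": 0, "z": 0, "roll": 0},
    {"hand": 1, "x": 0, "y": 0, "z": 0, "roll": 0},
    {"hand": 1, "x": 0, "y": 0, "z": 0, "roll": 0},
    {"hand": 1, "x": 0, "y": 0, "z": 0, "roll": 0},
    {"hand": 1, "x": 0, "y": 0, "z": 0, "roll": 0},
    {"hand": 1, "x": 0, "y": 0, "z": 0, "roll": 0},
  ],
  grip_force=40,
)

```text
time: 33.48
tool_pos: [0.5723, -0.3117, -0.0184]
tcp_rot: [2.243, 2.198, 0.0]
wrist_force: [-1.8, 1.1, 5.6]
width: 0.385
grip_force: 39.2
```

Request:
servo_tool(
  targets=[
    {"hand": 1, "x": 0, "y": 0, "z": -0.02, "roll": 0},
    {"hand": 1, "x": 0, "y": 0, "z": -0.06, "roll": 0},
    {"hand": 1, "x": 0, "y": 0, "z": -0.12, "roll": 0},
    {"hand": 1, "x": 0, "y": 0, "z": -0.18, "roll": 0},
    {"hand": 1, "x": 0, "y": 0, "z": -0.22, "roll": 0},
    {"hand": 1, "x": 0, "y": 0, "z": -0.22, "roll": 0},
    {"hand": 1, "x": 0, "y": 0, "z": -0.22, "roll": 0},
  ],
)

```text
time: 34.07
tool_pos: [0.5731, -0.3122, 0.0926]
tcp_rot: [2.241, 2.196, 0.002]
wrist_force: [0.1, -0.5, -0.4]
width: 0.378
grip_force: 39.8
```

Run:
```python
from h import *
s=bot.read_state();print(s["width"],s["grip_force"])
go(.5615,-.0255)
```

```text
0.3780386276752114 39.81822855770588
t 34.0667 pos [ 0.5731 -0.3122  0.0926] q [-0.54  0.3   1.76  0.    1.07 -0.52] yaw x 88.84 F [ 0.1 -0.5 -0.4]
tool xy frac [ 0.5727 -0.0349]
```

Underside ≈ tool z + 0.0224 (0.115 now); carry to the arbor.

Request:
servo_tool(
  targets=[
    {"hand": 1, "x": 0.573, "y": -0.035, "z": 0, "roll": 0},
    {"hand": 1, "x": 0.573, "y": -0.035, "z": 0, "roll": 0},
    {"hand": 1, "x": 0.573, "y": -0.035, "z": 0, "roll": 0},
    {"hand": 1, "x": 0.573, "y": -0.035, "z": 0, "roll": 0},
    {"hand": 1, "x": 0.573, "y": -0.035, "z": 0, "roll": 0},
    {"hand": 1, "x": 0.573, "y": -0.035, "z": 0, "roll": 0},
    {"hand": 1, "x": 0.573, "y": -0.035, "z": 0, "roll": 0},
    {"hand": 1, "x": 0.573, "y": -0.035, "z": 0, "roll": 0},
    {"hand": 1, "x": 0.573, "y": -0.035, "z": 0, "roll": 0},
    {"hand": 1, "x": 0.573, "y": -0.035, "z": 0, "roll": 0},
  ],
)

```text
time: 34.9
tool_pos: [0.559, -0.0246, 0.0888]
tcp_rot: [-2.241, -2.199, 0.003]
wrist_force: [-0.2, 0.3, -0.1]
width: 0.379
grip_force: 39.8
```

Request:
servo_tool(
  targets=[
    {"hand": 1, "x": 0, "y": 0, "z": 0, "roll": 0},
    {"hand": 1, "x": 0, "y": 0, "z": 0, "roll": 0},
    {"hand": 1, "x": 0, "y": 0, "z": 0, "roll": 0},
    {"hand": 1, "x": 0, "y": 0, "z": 0, "roll": 0},
  ],
)

```text
time: 35.23
tool_pos: [0.5602, -0.0257, 0.0903]
tcp_rot: [-2.246, -2.197, 0.0]
wrist_force: [0.1, -0.2, -1.2]
width: 0.374
grip_force: 39.8
```

Run:
```python
from h import *
P=pose("wrist"); s=bot.read_state(); im=read_camera("wrist")
for o in(.034,.0365,.039):
    zt=s["tool_pos"][2]+o
    print("collar",o,fit(im,P,[(zt,.018),(zt,.012)],s["tool_pos"][0],s["tool_pos"][1],.006))
go(.5615,-.0255)
```

```text
collar 0.034 [ 1.676109e+02  5.607000e-01 -2.670000e-02]
collar 0.0365 [ 1.651077e+02  5.602000e-01 -2.520000e-02]
collar 0.039 [ 1.554095e+02  5.602000e-01 -2.370000e-02]
t 35.2833 pos [ 0.5602 -0.0256  0.0903] q [-0.09  0.15  1.96 -0.    1.03 -0.07] yaw x 88.75 F [-0.9 -0.1 -1.1]
tool xy frac [0.0002 0.0026]
```

Request:
servo_tool(
  targets=[
    {"hand": 1, "x": 0, "y": 0.002, "z": 0.01, "roll": 0},
    {"hand": 1, "x": 0, "y": 0.002, "z": 0.03, "roll": 0},
    {"hand": 1, "x": 0, "y": 0.002, "z": 0.045, "roll": 0},
    {"hand": 1, "x": 0, "y": 0.002, "z": 0.06, "roll": 0},
    {"hand": 1, "x": 0, "y": 0.002, "z": 0.075, "roll": 0},
    {"hand": 1, "x": 0, "y": 0.002, "z": 0.09, "roll": 0},
    {"hand": 1, "x": 0, "y": 0.002, "z": 0.1, "roll": 0},
    {"hand": 1, "x": 0, "y": 0.002, "z": 0.105, "roll": 0},
    {"hand": 1, "x": 0, "y": 0.002, "z": 0.105, "roll": 0},
  ],
)

```text
time: 36.03
tool_pos: [0.5605, -0.0245, 0.0369]
tcp_rot: [-2.243, -2.198, 0.002]
wrist_force: [-0.5, -0.8, -0.9]
width: 0.379
grip_force: 39.8
```

Request:
servo_tool(
  targets=[
    {"hand": 1, "x": 0, "y": 0, "z": 0.003, "roll": 0},
    {"hand": 1, "x": 0, "y": 0, "z": 0.006, "roll": 0},
    {"hand": 1, "x": 0, "y": 0, "z": 0.009, "roll": 0},
    {"hand": 1, "x": 0, "y": 0, "z": 0.011, "roll": 0},
    {"hand": 1, "x": 0, "y": 0, "z": 0.011, "roll": 0},
  ],
)

```text
time: 36.45
tool_pos: [0.5617, -0.0247, 0.0336]
tcp_rot: [2.243, 2.198, 0.001]
wrist_force: [-2.2, -0.1, 3.7]
width: 0.374
grip_force: 40.4
```

Contact exactly at the expected height. Release and retreat.

Request:
servo_tool(
  targets=[
    {"hand": -1, "x": 0, "y": 0, "z": 0, "roll": 0},
    {"hand": -1, "x": 0, "y": 0, "z": -0.002, "roll": 0},
    {"hand": -1, "x": 0, "y": 0, "z": -0.002, "roll": 0},
    {"hand": -1, "x": 0, "y": 0, "z": -0.002, "roll": 0},
    {"hand": -1, "x": 0, "y": 0, "z": -0.06, "roll": 0},
    {"hand": -1, "x": 0, "y": 0, "z": -0.12, "roll": 0},
    {"hand": -1, "x": 0, "y": 0, "z": -0.2, "roll": 0},
    {"hand": -1, "x": 0, "y": 0, "z": -0.2, "roll": 0},
    {"hand": -1, "x": 0, "y": 0, "z": -0.2, "roll": 0},
    {"hand": -1, "x": 0, "y": 0, "z": -0.2, "roll": 0},
  ],
)

```text
time: 37.28
tool_pos: [0.5612, -0.0246, 0.1325]
tcp_rot: [2.244, 2.199, 0.001]
wrist_force: [-0.6, 0.5, -0.7]
width: 0.998
grip_force: 0.0
```

Run:
```python
from h import *
P=pose("wrist"); s=bot.read_state(); im=read_camera("wrist")
for z in(.066,.07,.074,.08): print(z,fit(im,P,[(z,.018)],.5615,-.025,.006))
print(fit(im,P,[(.056,.024)],.5615,-.025,.006),s["width"],s["tool_pos"])
it=read_camera("top");T=pose("top")
print("straight",fit(it,T,[(.048,.03)],.5015,.252,.01))
```

```text
0.066 [ 1.080394e+02  5.620000e-01 -2.350000e-02]
0.07 [ 1.143836e+02  5.620000e-01 -2.250000e-02]
0.074 [ 1.162981e+02  5.620000e-01 -2.150000e-02]
0.08 [ 9.45229e+01  5.62000e-01 -2.00000e-02]
[ 8.87073e+01  5.56500e-01 -2.80000e-02] 0.9979154297247405 [ 0.56115832 -0.02463315  0.13252899]
straight [135.5936   0.501    0.2535]
```

```bash
python3 -c "
from workcell import ticket
print(ticket.finish_job())"
```

```text
the job is handed in; nothing more can be done
None
```

The tool change is done and handed in at about 37 s: by force contact and camera fits, the straight cutter is on the free post, the grooving cutter, thick collar and thin collar are on the arbor in that order, and the chamfer cutter was not touched; no verdict came back.

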